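Lay the supper caddy

ROBOT

A 6-joint arm with a two-finger parallel gripper is mounted at the origin on a cart in front of the work surface, level with it; the furniture and walls round the work are solid. World frame = base frame: x ahead of the robot, y to its left, z up, the work surface at z = 0. Lengths are in m, angles in degrees, forces in N, time in s.
With the tool pointing down it reaches from about 0.25 to 0.725 m from the base axis. Payload 9.7 kg.
Tool frame: the origin (TCP) lies at the very end of the fingers, on their centre line; the grasp point (between the pads) lies 19 mm behind it; z points along the fingers, y is the direction in which the jaws open and shut (so a half turn about z gives the same grasp; the last joint's range is limited). The gripper opens to 85 mm and grips with 20 to 120 N. Pads are 22 mm wide; open, the fingers measure 114 mm over their backs; the gripper's body (76 mm by 85 mm) begins 54 mm behind the grasp point. The pads swing forward as they close: fully open they stand 13 mm farther back than shut.
Start: joints at [-63.255, 4.979, 10.078, 95.1, 0, 90], TCP at [0.248, -0.491, 0.231] pointing down, gripper open.
Joint ranges: [-179.16, 179.16], [-48.56, 103.87], [-65.8, 70.77], [-126.05, 130.52], [-82.76, 87.17], [-180, 180]. Speed limits (degrees/s): [127.2, 127.2, 147.25, 180, 180, 180].

INTERFACE

Orientations are given as [roll, pitch, yaw] about the fixed x, y, z axes, in that order (R = Rz(yaw) Ry(pitch) Rx(roll)).
In Python, from workcell import bot gives the robot as it stands. The module is installed in compiled form; this text tells all that it offers.
- The arm moves only by the tool step_arm, never from a script. Its arguments are lists of equal length, an entry for each row: "dr": the turn, a rotation vector about the tool's x, y, z in rad, a list of three; "xyz": the shift along the tool's x, y, z in units of 40 mm (1.0 is 40 mm), a list of three; "gripper": the opening, from 0 (shut) to 1 (fully open). In form: {"dr": [[wx, wy, wz], ...], "xyz": [[x, y, z], ...], "gripper": [gripper, ...]}. A call has exactly 8 rows; each row is the pose to reach, as a shift and turn from the pose commanded when the call began, along the tool's axes at that moment; what a row does not reach only later rows make up. A row lasts 1/10 s, in which the tool goes at most 50 mm and 8.59 degrees, less where a joint would pass 70% of its speed; a pose out of reach is approached as far as the arm can. A call with a gripper value outside its range is refused whole. The fingers move at their own pace and stop on an object; "squeeze" is the grip in N (left out, the last holds). Time passes only in rows, so rows that repeat a pose let the fingers close, or fill a call up. It gives the time, the measured TCP pose, the force and the opening at its end, in the units of the state.
- bot.get_obs(): the state, without advancing time (a new reading comes with each control period).
- bot.camera(name): name is "scene" or "top" or "wrist"; returns a dict with "image" (480x640x3 uint8, red, green, blue), "camera_matrix" (3x3 intrinsics, pixels), "R" (3x3) and "t" (3): a world point X has camera coordinates R X + t. Camera axes: x right, y down, z forward; pixel columns grow to the right and rows downward; lengths in m; the calibration is good to about 2 mm. A picture is of the moment at which its call begins. There is no depth.
- bot.job_done(): hands the job in, once; it reports no verdict.
Trained networks look in a picture, given as the dict that the camera call returned (one of the last four; its "shot" number tells which), for a name from the list of things; names that differ only in an ending like _2 or _b are one class to them, and where a whole thing is asked for, a point or a joint stands for the part that bears it (a point fixed in the world has none). Each returns a list of dicts, best first, with "p" (0 to 1); they miss things now and then, are a little off and sometimes report something else, mostly with a low value. They report only what shows in the picture. A call takes as long as a camera call. They do not tell look-alikes from the thing itself.
- bot.regions_of(picture, thing): "region" (480x640 bool, what is visible of it) and "box" ([centre column, centre row, width, height] in pixels, round what is visible of it).
The state is a dict: "time": time; "q": joint angles; "qd": joint speeds; "joint_efforts": joint torques, N m; "ee_pos": TCP position; "tcp_rot": TCP orientation; "wrist_force": force on the tool from outside, world axes, zero at the start; "torque": the same for the moment, N m; "opening": finger opening in m.
Only numpy, scipy, OpenCV 4.12 (cv2) and the standard library are available. Lean on these libraries where they do the work, as an engineer would, in place of code of your own. Each camera call takes 0.05 s, during which the arm holds its last target.

TASK

Lay the wooden table caddy for supper: stand the pepper mill and the salt shaker upright in their wells, and lay the tealight and the matchbox flat in their recesses, each fully down in the one bay shaped for it. Leave the spice jar and the empty jar cap where they are, standing as they are, and do not knock the mill or the shaker over.

Things in the scene. Friction and masses are not known exactly. Their poses are not given: they have to be found in the camera images.
- mill_center (a point): the turned wooden pepper mill, upright, 170 mm tall, 58 mm across at foot and belly (48 mm round head from 123 to 159 mm up, small knob above it); the point is on its axis half-way up, 85 mm above its foot; z up. Loose, 0.14 to 0.25 kg; the head does not turn. Best gripped by the head; gripped there it may swing a little between the fingers
- salt_center (a point): the salt shaker, upright, clear lower part and grey pierced dome top, 90 mm tall, 44 mm across up to 74 mm, tapering to 34 mm at the top; the point is on its axis half-way up, 45 mm above its foot; z up. Loose, 0.08 to 0.15 kg
- tealight_center (a point): the tealight, a candle in a thin metal cup, a disc 38 mm across and 15 mm thick, lying flat with the wick up; the point is at its centre, 7.5 mm above its underside; z up. Loose, 15 g, rigid
- matches_center (a point): the matchbox, red, closed, 36 mm (its x axis) by 53 mm (its y axis) by 14 mm, lying flat; the point is at its centre, 7 mm above its underside. Loose, 20 g, rigid; take it across the 36 mm side
- herb_jar_center (a point): look-alike to leave: a spice jar much like the shaker, 41 mm across, 105 mm tall, with a straight dark screw cap; the point is on its axis half-way up; loose
- jar_cap_center (a point): look-alike to leave: an empty brass-coloured screw cap of a jam jar lying hollow side up, 59 mm across, 13 mm tall, larger than the tealight and without candle or wick; the point is on its axis half-way up; loose
- bay_mill_mouth (a point): bay for the pepper mill: one of four fixed light wooden blocks, 84 mm square, side by side two by two, 86 mm apart, in any arrangement, in a dark wooden tray 190 mm square with brass end grips; block tops 30 mm over the worktop, tray rim 26 mm. The point is at the centre of the opening, level with the block top, x and y along the block sides, z up. A round well 74 mm across (the widest), 20 mm deep
- bay_shaker_mouth (a point): bay for the salt shaker: a block of the same kind (see bay for the pepper mill) with a round well 58 mm across, 20 mm deep; all four openings have a 3 mm bevel round the rim; its point and axes likewise
- bay_candle_mouth (a point): bay for the tealight: a block of the same kind with a shallow round recess 54 mm across, 5 mm deep (the tealight then stands 10 mm proud); its point and axes likewise. Above the back left of the worktop (beyond x 0.54, left of y 0.07) a wall cabinet hangs 0.57 m up
- bay_matches_mouth (a point): bay for the matchbox: a block of the same kind with a shallow oblong recess 52 mm (along its x) by 69 mm (along its y), 5 mm deep (the matchbox then stands 9 mm proud); its point and axes likewise
Mind the look-alikes: they are no part of the job. What is shaped like the part that bears mill_center but blue is not meant. Several things look just like the part that bears matches_center: the one meant starts farthest to the robot's left.

How it is judged:
By the outcome, as a careful person would: the job done as asked, in the order asked, and still so for the second after the job is handed in, with the robot touching nothing.
It also fails if it takes over 112 s, if anything falls off the work surface, if the arm or the gripper's body presses on something with over 40 N, if the wrist force passes 120 N, or if a joint passes its speed limit or range.

## Working session

There is one attempt and no reset: what is moved stays moved. The work goes in short steps, Python scripts to look and compute and a tool call to move; the robot and the scene stay as the last step left them, time stands still between calls to the robot, and variables do not carry over. Pictures are saved under pics/ and viewed, and the job is handed in when it is done.

Besides the shell and the picture viewer there is one more tool, called after "Emit:" by a JSON object that holds its "method" and its "body", one argument or row to a line. step_arm: Moves the arm, as the interface text tells. Its arguments: {"type":"object","properties":{"dr":{"type":"array"},"xyz":{"type":"array"},"gripper":{"type":"array"},"squeeze":{"type":"number"}},"required":["dr","xyz","gripper"]}

```bash
mkdir -p pics; ls; python3 - <<'E'
from workcell import bot
import cv2,numpy as np
o=bot.get_obs()
for k in ('time','q','ee_pos','tcp_rot','opening','wrist_force'): print(k,o[k])
for n in ("scene","top","wrist"):
    c=bot.camera(n); cv2.imwrite(f"pics/{n}0.png",c["image"][:,:,::-1])
    R=np.array(c["R"]);t=np.array(c["t"]);print(n,-R.T@t, c["camera_matrix"],R[2])
E
```

```text
pics
time 0.0
q [-6.32552895e+01  5.01194500e+00  1.00336817e+01  9.50983973e+01
  8.00662199e-05  8.99992639e+01]
ee_pos [ 0.24740819 -0.49096073  0.23056803]
tcp_rot [-1.79923339e+02 -8.10510912e-05  2.67454465e+01]
opening 0.0857576620007137
wrist_force [0.73571948 0.99451316 0.71414449]
scene [-0.18993914  1.05544675  0.89958698] [[523.40420535   0.         311.76769253]
 [  0.         523.40420535 239.54360928]
 [  0.           0.           1.        ]] [ 0.44118215 -0.7234541  -0.53101081]
top [ 0.28126501 -0.06954855  1.28323297] [[534.82641375   0.         318.6715744 ]
 [  0.         534.82641375 235.18083607]
 [  0.           0.           1.        ]] [ 0.16877488 -0.00971282 -0.98560677]
wrist [ 0.31090209 -0.45905616  0.37301213] [[386.51470892   0.         314.22452923]
 [  0.         386.51470892 238.16772796]
 [  0.           0.           1.        ]] [-0.2474989  -0.12246974 -0.96111678]
```

View pics/top0.png

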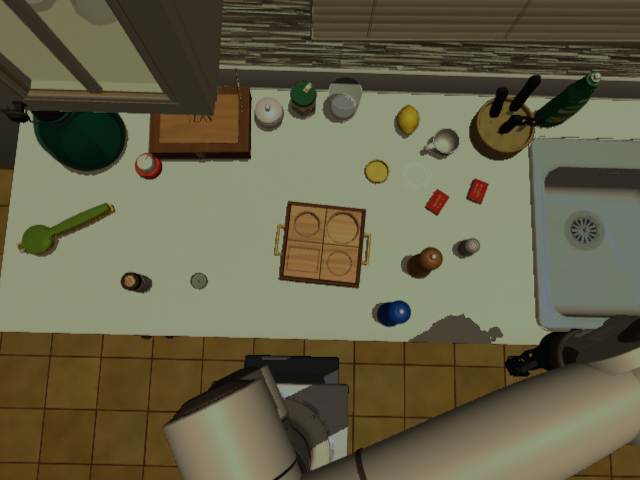

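View pics/scene0.png

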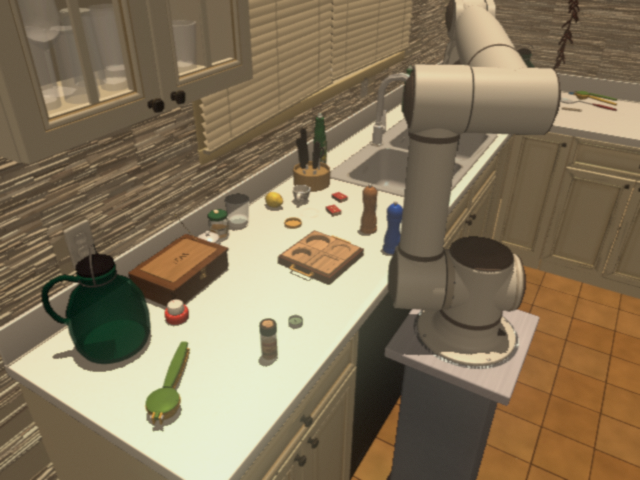

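View pics/wrist0.png

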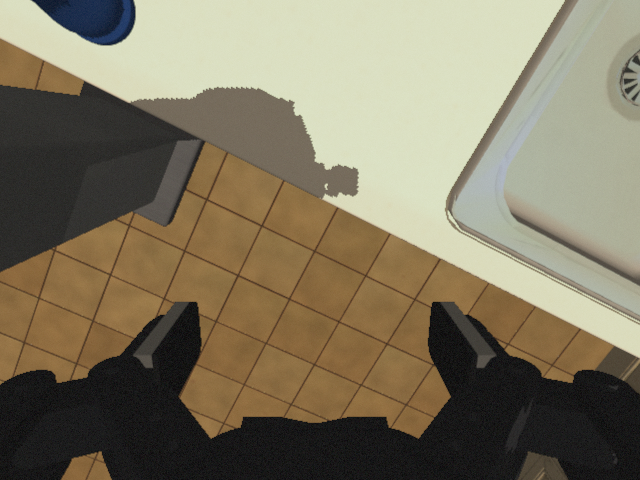

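```bash
cat > h.py <<'E'
from workcell import bot
import cv2,numpy as np
def ray(c,uv):
    K=np.array(c["camera_matrix"]);R=np.array(c["R"]);t=np.array(c["t"])
    o=-R.T@t; d=R.T@np.linalg.inv(K)@np.array([uv[0],uv[1],1.]); return o,d
def plane(c,uv,z):
    o,d=ray(c,uv); s=(z-o[2])/d[2]; return o+s*d
def proj(c,X):
    p=np.array(c["camera_matrix"])@(np.array(c["R"])@np.array(X)+np.array(c["t"])); return p[:2]/p[2]
def save(c,n,box=None,f=1):
    im=c["image"][:,:,::-1]
    if box: im=im[box[1]:box[3],box[0]:box[2]]
    im=cv2.resize(im,None,fx=f,fy=f,interpolation=cv2.INTER_CUBIC); cv2.imwrite(f"pics/{n}.png",im)
E
python3 - <<'E'
from h import *
H=dict(mill_center=.085,salt_center=.045,tealight_center=.0075,matches_center=.007,herb_jar_center=.05,jar_cap_center=.0065,bay_mill_mouth=.03,bay_shaker_mouth=.03,bay_candle_mouth=.03,bay_matches_mouth=.03)
for n in ("top","scene"):
    c=bot.camera(n)
    for k,z in H.items():
        for r in bot.regions_of(c,k)[:4]:
            b=r["box"]; print(n,k,round(r["p"],2),np.round(b,1),np.round(plane(c,b[:2],z)[:2],3))
    if n=="top":
        save(c,"topA",(360,140,520,340),4 if 0 else 3); save(c,"topB",(100,140,380,310),2.8)
    else:
        save(c,"scA",(240,170,440,300),4)
E
```

```text
top mill_center 0.91 [424.7 263.1  33.8  35.3] [ 0.429 -0.323]
top mill_center 0.7 [393.9 314.5  34.8  19. ] [ 0.313 -0.253]
top mill_center 0.65 [338.9 262.2  37.6  39.4] [ 0.426 -0.129]
top salt_center 0.89 [468.8 249.1  23.3  14.1] [ 0.47  -0.435]
top salt_center 0.18 [377.4 172.   25.3  23.2] [ 0.651 -0.219]
top tealight_center 0.46 [199.4 280.1  19.5  16.4] [0.383 0.199]
top matches_center 0.85 [478.9 190.6  22.9  24.9] [ 0.623 -0.474]
top matches_center 0.53 [437.6 201.9  26.9  27.9] [ 0.591 -0.372]
top matches_center 0.48 [199.8 282.4  20.7  17.2] [0.378 0.197]
top herb_jar_center 0.73 [136.1 284.3  36.1  19. ] [0.366 0.334]
top jar_cap_center 0.69 [377.3 174.   26.   21.8] [ 0.658 -0.223]
top bay_mill_mouth 0.84 [343.3 227.2  42.   35.3] [ 0.517 -0.14 ]
top bay_shaker_mouth 0.72 [305.9 222.4  39.3  36. ] [ 0.526 -0.051]
top bay_candle_mouth 0.63 [337.3 262.8  40.6  39.4] [ 0.431 -0.128]
top bay_matches_mouth 0.62 [302.4 262.1  37.1  38.4] [ 0.43  -0.045]
scene mill_center 0.97 [393.6 227.4  21.9  51.3] [ 0.31  -0.243]
scene mill_center 0.77 [369.  207.2  16.4  54.6] [ 0.431 -0.32 ]
scene tealight_center 0.6 [294.4 321.1  16.3  17.8] [0.384 0.2  ]
scene matches_center 0.66 [331.8 211.9  17.9   7.9] [ 0.587 -0.353]
scene matches_center 0.49 [339.6 199.7  16.5  12.6] [ 0.607 -0.448]
scene herb_jar_center 0.56 [267.6 342.   18.1  44. ] [0.37  0.335]
scene jar_cap_center 0.52 [292.5 222.4  22.3  12.1] [ 0.665 -0.221]
scene jar_cap_center 0.51 [331.8 210.4  15.3   8.9] [ 0.592 -0.363]
scene bay_mill_mouth 0.65 [316.6 240.6  34.9  18.4] [ 0.516 -0.132]
scene bay_shaker_mouth 0.57 [300.1 253.6  36.9  21.6] [ 0.521 -0.043]
scene bay_shaker_mouth 0.34 [316.  239.5  33.8  20.6] [ 0.521 -0.136]
scene bay_candle_mouth 0.6 [340.  251.4  34.2  22.9] [ 0.425 -0.116]
scene bay_matches_mouth 0.8 [327.5 266.4  39.6  25.8] [ 0.418 -0.028]
```

View pics/topA.png

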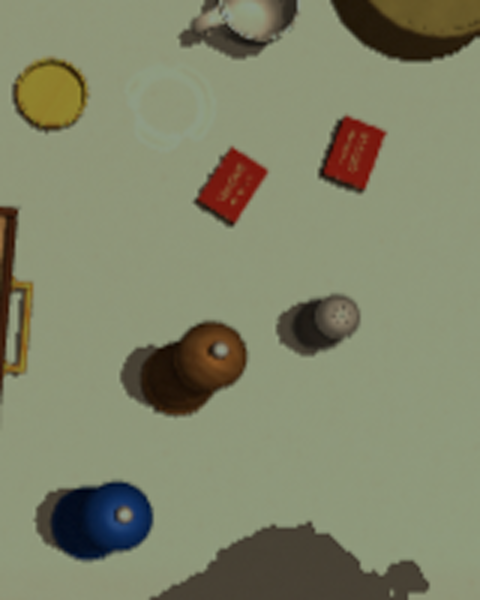

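View pics/topB.png

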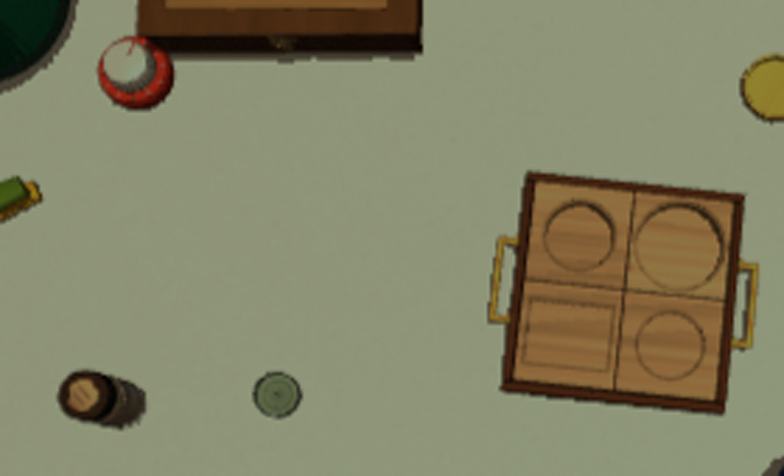

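View pics/scA.png

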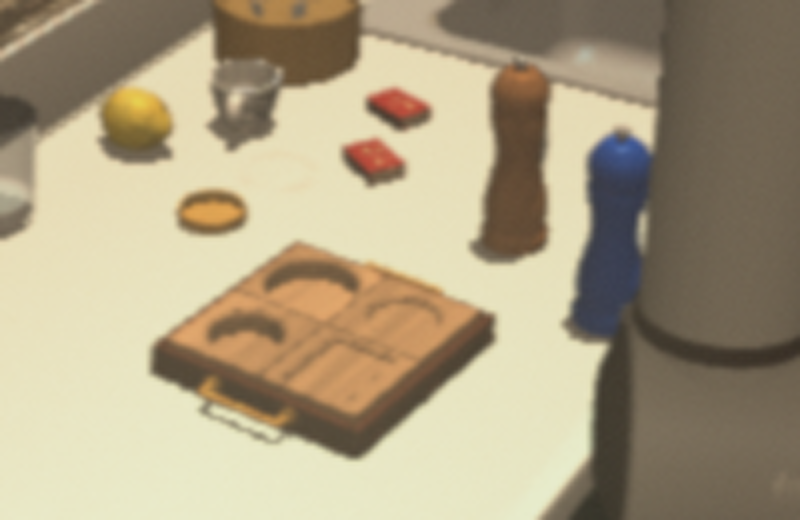

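```bash
python3 - <<'E'
from h import *
c=bot.camera("top"); s=bot.camera("scene")
f=lambda p,k,ox,oy:(p[0]/k-.5*(1-1/k)*0+ox,p[1]/k+oy)
cor=[f(p,2.8,100,140) for p in [(528,173),(744,195),(724,412),(503,390)]]
P=[plane(c,p,.026) for p in cor]
for p in P: print(np.round(p,3))
C=np.mean(P,0); print("C",C)
ex=(P[0]+P[1]-P[2]-P[3]);ey=(P[0]+P[3]-P[1]-P[2])
print(np.linalg.norm(ex)/2,np.linalg.norm(ey)/2,np.degrees(np.arctan2(ex[1],ex[0])),np.degrees(np.arctan2(-ey[0],ey[1])))
for nm,p in dict(tealightbay=(671,345),shaker=(579,236),mill=(679,248),match=(568,336)).items():
  print(nm,plane(c,f(p,2.8,100,140),.03))
print("knob",plane(c,f((218,350),3,360,140),.165),"head",plane(c,f((212,357),3,360,140),.141))
print("salt top",plane(c,f((338,315),3,360,140),.088))
print("tea",plane(c,f((278,394),2.8,100,140),.0135))
m=[plane(c,f(p,3,360,140),.014) for p in [(234,148),(267,173),(232,223),(198,198)]]
for p in m: print("m",p)
print(np.mean(m,0), [np.linalg.norm(m[i]-m[i-1]) for i in range(4)])
d=m[0]-m[3]+m[1]-m[2]; print("long axis ang",np.degrees(np.arctan2(d[1],d[0])))
f4=lambda p:(p[0]/4+240,p[1]/4+170)
print("scene knob",plane(s,f4((519,65)),.165),"tealightbay",plane(s,f4((402,322)),.03))
cs=[plane(s,f4(p),.026) for p in [(298,243),(494,318),(357,447),(153,350)]]
for p in cs: print(p)
print(np.mean(cs,0))
E
```

```text
[ 0.576 -0.007  0.026]
[ 0.562 -0.194  0.026]
[ 0.376 -0.179  0.026]
[0.389 0.007 0.026]
C [ 0.47563579 -0.09319467  0.026     ]
0.1875129024754166 0.18652867042142623 -4.406509981548134 -4.166428951144992
tealightbay [ 0.43027674 -0.13311164  0.03      ]
shaker [ 0.52139608 -0.05285837  0.03      ]
mill [ 0.51349992 -0.13826374  0.03      ]
match [ 0.43543907 -0.04620389  0.03      ]
knob [ 0.43370499 -0.32264017  0.165     ] head [ 0.4317787  -0.32369824  0.141     ]
salt top [ 0.4734967  -0.43136774  0.088     ]
tea [0.38119424 0.19748062 0.0135    ]
m [ 0.62111017 -0.37149129  0.014     ]
m [ 0.60092822 -0.39824299  0.014     ]
m [ 0.55841497 -0.36917137  0.014     ]
m [ 0.57835556 -0.34168831  0.014     ]
[ 0.58970223 -0.37014849  0.014     ] [np.float64(0.052116936509857555), np.float64(0.03351066637514717), np.float64(0.05150277116675408), np.float64(0.03395505561018705)]
long axis ang -34.623773924531996
scene knob [ 0.4287549  -0.31077147  0.165     ] tealightbay [ 0.42570397 -0.12109679  0.03      ]
[ 0.5561488  -0.18499486  0.026     ]
[ 0.37125442 -0.16780923  0.026     ]
[0.37911442 0.02901752 0.026     ]
[0.56881624 0.00319018 0.026     ]
[ 0.46883347 -0.0801491   0.026     ]
```

Emit:
{"method": "step_arm", "body": {
  "dr": [
    [0, 0, -0.13],
    [0, 0, -0.26],
    [0, 0, -0.39],
    [0, 0, -0.52],
    [0, 0, -0.65],
    [0, 0, -0.78],
    [0, 0, -0.91],
    [0, 0, -1.03]
  ],
  "xyz": [
    [0.75, -0.21, -0.1],
    [1.5, -0.42, -0.2],
    [2.26, -0.62, -0.3],
    [3.0, -0.83, -0.4],
    [3.77, -1.04, -0.5],
    [4.52, -1.25, -0.5],
    [5.28, -1.45, -0.5],
    [6.03, -1.66, -0.5]
  ],
  "gripper": [1, 1, 1, 1, 1, 1, 1, 1],
  "squeeze": 40
}}

```text
time: 2.15
ee_pos: [0.4339, -0.3223, 0.2514]
tcp_rot: [180.0, 0.0, 86.1]
wrist_force: [-0.3, -0.1, -0.8]
opening: 0.0855
```

```bash
cat >> h.py <<'E'
def plan(target,yaw=None):
    o=bot.get_obs(); p=np.array(o["ee_pos"]); r=o["tcp_rot"]
    from scipy.spatial.transform import Rotation as Ro
    M=Ro.from_euler("xyz",r,degrees=True).as_matrix()
    d=M.T@(np.array(target)-p)/.04
    print("t",round(o["time"],2),"pos",np.round(p,4),"rpy",np.round(r,2),"open",round(o["opening"],4),"F",np.round(o["wrist_force"],1))
    print("xyz units",np.round(d,2), "" if yaw is None else "drz %.3f"%(-np.radians((yaw-r[2]+180)%360-180)))
E
python3 - <<'E'
from h import *
c=bot.camera("wrist"); save(c,"w1"); plan([.433,-.323,.118],86)
for p in ([.433,-.323,.17],[.433,-.323,.141],[.433,-.323,0]): print(proj(c,p))
E
```

```text
t 2.2 pos [ 0.4364 -0.3199  0.2511] rpy [ 1.7994e+02 -7.0000e-02  8.6590e+01] open 0.0854 F [-0.1  2.2 -1.2]
xyz units [-0.09 -0.09  3.33] drz 0.010
[311.699712   249.67451591]
[311.93421017 236.67107429]
[312.60651237 199.39043079]
```

View pics/w1.png

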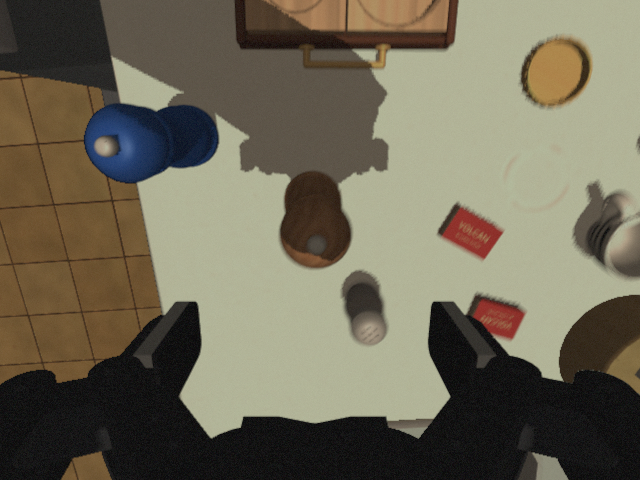

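```bash
python3 - <<'E'
from h import *
c=bot.camera("wrist")
print("knob",plane(c,(316,244),.167),"head",plane(c,(315.5,233),.141))
print("salt",plane(c,(369,329),.088)); 
for k,z in dict(mill_center=.085,salt_center=.045,matches_center=.007).items():
    for r in bot.regions_of(c,k)[:3]: print(k,r["p"],r["box"])
plan([.433,-.321,.118],86)
E
```

```text
knob [ 0.43838263 -0.31784233  0.167     ] head [ 0.43819783 -0.31790849  0.141     ]
salt [ 0.47954699 -0.42263616  0.088     ]
mill_center 0.91 [311.2, 223.8, 72.2, 98.1]
mill_center 0.64 [150.5, 145.8, 132.6, 79.2]
t 2.4 pos [ 0.4329 -0.3234  0.2513] rpy [-1.7999e+02  1.0000e-02  8.5710e+01] open 0.0858 F [0.6 0.  0.2]
xyz units [ 0.06 -0.    3.33] drz -0.005
```

Emit:
{"method": "step_arm", "body": {
  "dr": [
    [0, 0, 0],
    [0, 0, 0],
    [0, 0, 0],
    [0, 0, 0],
    [0, 0, 0],
    [0, 0, 0],
    [0, 0, 0],
    [0, 0, 0]
  ],
  "xyz": [
    [0.05, 0.05, 0.5],
    [0.05, 0.05, 1.2],
    [0.05, 0.05, 1.9],
    [0.05, 0.05, 2.5],
    [0.05, 0.05, 3.0],
    [0.05, 0.05, 3.3],
    [0.05, 0.05, 3.3],
    [0.05, 0.05, 3.3]
  ],
  "gripper": [1, 1, 1, 1, 1, 1, 1, 1]
}}

```text
time: 3.2
ee_pos: [0.4351, -0.322, 0.1201]
tcp_rot: [180.0, 0.0, 85.7]
wrist_force: [-0.3, -0.3, -0.1]
opening: 0.0856
```

```bash
python3 - <<'E'
from h import *
c=bot.camera("wrist"); save(c,"w2"); plan([.433,-.323,.118],86)
E
```

```text
t 3.25 pos [ 0.4354 -0.322   0.1205] rpy [1.7992e+02 5.0000e-02 8.5720e+01] open 0.0854 F [-0.5 -0.7 -0.2]
xyz units [-0.03 -0.06  0.06] drz -0.005
```

View pics/w2.png

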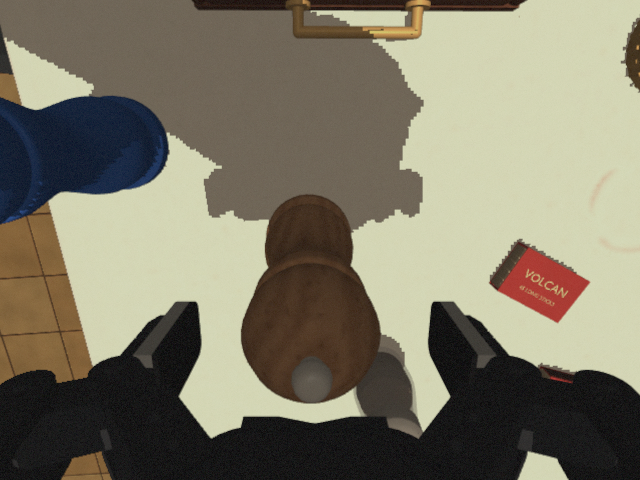

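Emit:
{"method": "step_arm", "body": {
  "dr": [
    [0, 0, 0],
    [0, 0, 0],
    [0, 0, 0],
    [0, 0, 0],
    [0, 0, 0],
    [0, 0, 0],
    [0, 0, 0],
    [0, 0, 0]
  ],
  "xyz": [
    [0, 0, 0],
    [0, 0, 0],
    [0, 0, 0],
    [0, 0, 0],
    [0, 0, 0],
    [0, 0, 0],
    [0, 0, 0],
    [0, 0, 0]
  ],
  "gripper": [0.7, 0.6, 0.5, 0.4, 0.4, 0.3, 0.3, 0.3],
  "squeeze": 40
}}

```text
time: 4.05
ee_pos: [0.4355, -0.3218, 0.1203]
tcp_rot: [179.9, 0.1, 85.8]
wrist_force: [-0.7, -0.6, 5.6]
opening: 0.0466
```

```bash
python3 - <<'E'
from h import *
c=bot.camera("wrist"); save(c,"w3"); plan([.433,-.323,.118],86)
E
```

```text
t 4.1 pos [ 0.4355 -0.3218  0.1203] rpy [1.7993e+02 6.0000e-02 8.5760e+01] open 0.0471 F [-0.8  0.8  5.6]
xyz units [-0.04 -0.06  0.06] drz -0.004
```

View pics/w3.png

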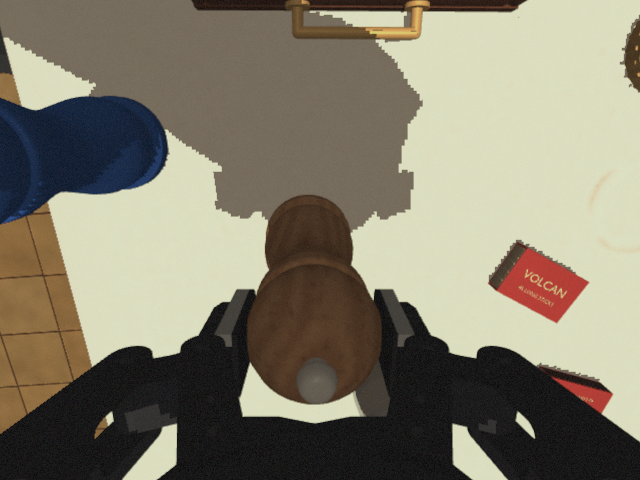

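Emit:
{"method": "step_arm", "body": {
  "dr": [
    [0, 0, 0],
    [0, 0, 0],
    [0, 0, 0],
    [0, 0, 0],
    [0, 0, 0],
    [0, 0, 0],
    [0, 0, 0],
    [0, 0, 0]
  ],
  "xyz": [
    [0, 0, -0.1],
    [0, 0, -0.3],
    [0, 0, -0.6],
    [0, 0, -0.9],
    [0, 0, -1.2],
    [0, 0, -1.4],
    [0, 0, -1.5],
    [0, 0, -1.5]
  ],
  "gripper": [0.3, 0.3, 0.3, 0.3, 0.3, 0.3, 0.3, 0.3],
  "squeeze": 50
}}

```text
time: 4.9
ee_pos: [0.4354, -0.3216, 0.1799]
tcp_rot: [180.0, 0.0, 85.8]
wrist_force: [-0.6, -0.2, -2.6]
opening: 0.0465
```

```bash
python3 - <<'E'
from h import *
c=bot.camera("wrist"); save(c,"w4"); plan([.516,-.139,.19],85.7)
E
```

```text
t 4.95 pos [ 0.4352 -0.3215  0.1793] rpy [-180.     -0.     85.76] open 0.0462 F [-0.2  0.6 -2.6]
xyz units [ 4.7   1.68 -0.27] drz 0.001
```

View pics/w4.png

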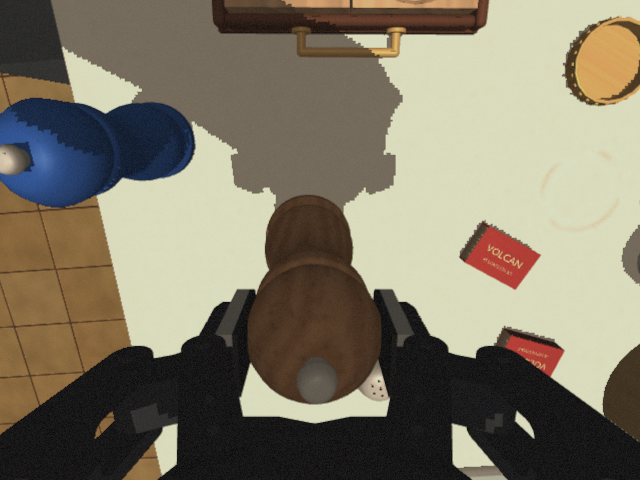

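Emit:
{"method": "step_arm", "body": {
  "dr": [
    [0, 0, 0],
    [0, 0, 0],
    [0, 0, 0],
    [0, 0, 0],
    [0, 0, 0],
    [0, 0, 0],
    [0, 0, 0],
    [0, 0, 0]
  ],
  "xyz": [
    [0.2, 0.08, -0.1],
    [0.8, 0.28, -0.2],
    [1.6, 0.58, -0.25],
    [2.5, 0.9, -0.25],
    [3.4, 1.2, -0.25],
    [4.1, 1.48, -0.25],
    [4.55, 1.64, -0.25],
    [4.7, 1.68, -0.25]
  ],
  "gripper": [0.3, 0.3, 0.3, 0.3, 0.3, 0.3, 0.3, 0.3]
}}

```text
time: 5.75
ee_pos: [0.5166, -0.1367, 0.189]
tcp_rot: [-180.0, -0.0, 85.9]
wrist_force: [-0.0, -0.7, -2.1]
opening: 0.0459
```

```bash
python3 - <<'E'
from h import *
c=bot.camera("wrist"); save(c,"w5"); plan([.516,-.139,.19],85.7)
t=bot.camera("top"); save(t,"t5",(240,150,440,330),4)
s=bot.camera("scene"); save(s,"s5",(240,120,440,300),3)
E
```

```text
t 5.8 pos [ 0.5164 -0.137   0.189 ] rpy [-1.7996e+02 -3.0000e-02  8.5890e+01] open 0.0464 F [-0.5  0.8 -2.7]
xyz units [-0.05 -0.01 -0.03] drz 0.003
```

View pics/w5.png

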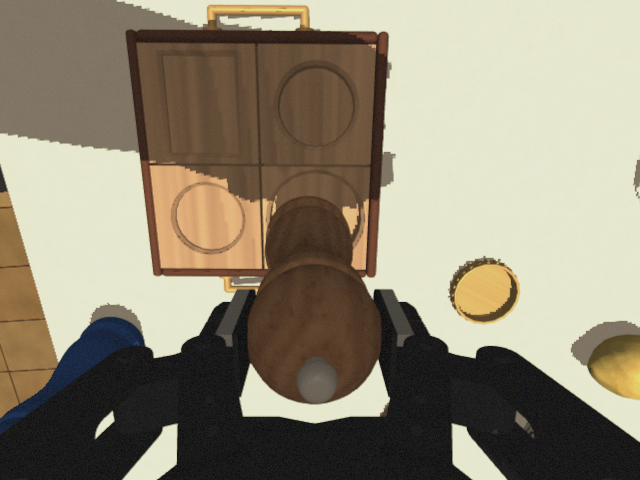

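View pics/t5.png

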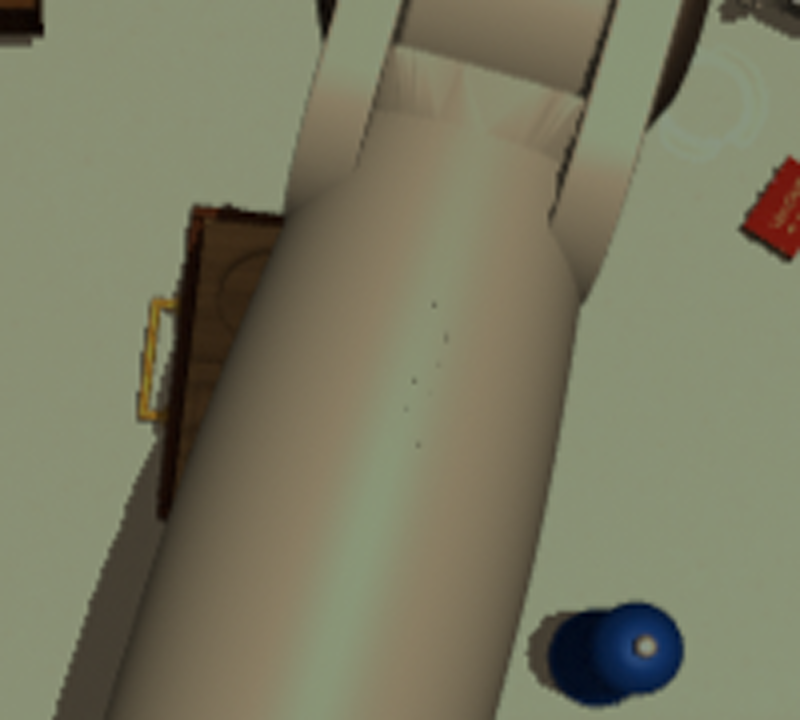

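View pics/s5.png

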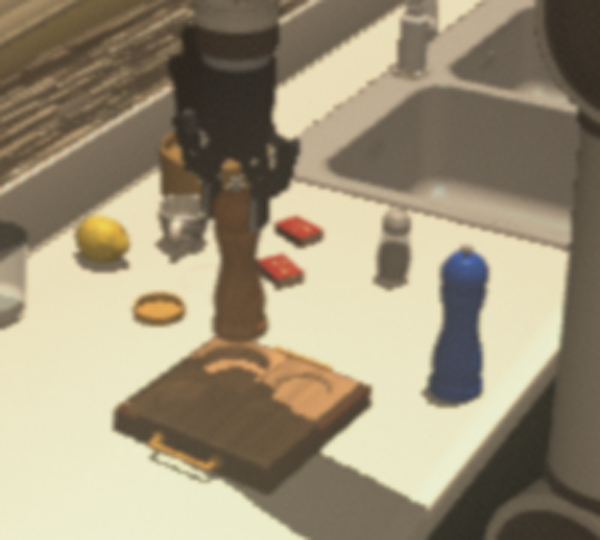

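```bash
python3 - <<'E'
from h import *
c=bot.camera("wrist")
for n,p,z in [("cross",(260,164),.03),("TL",(128,32),.026),("TR",(387,33),.026),("BR",(374,277),.026),("BL",(154,276),.026),("shaker",(316,104),.03),("candle",(209,217),.03)]: print(n,plane(c,p,z))
P=[plane(c,p,.026) for p in [(128,32),(387,33),(374,277),(154,276)]]; print(np.mean(P,0))
for q in ([.516,-.139,.03],[.514,-.136,.03]):
  C=np.array(q); pts=[proj(c,C+.037*np.array([np.cos(a),np.sin(a),0])) for a in np.arange(0,6.3,.785)]; print(np.round(pts).astype(int).tolist())
E
```

```text
cross [ 0.47809274 -0.09238994  0.03      ]
TL [0.39404177 0.00649258 0.026     ]
TR [ 0.57820739 -0.00769934  0.026     ]
BR [ 0.56321649 -0.19362063  0.026     ]
BL [ 0.37760586 -0.17905665  0.026     ]
shaker [ 0.52419616 -0.05200245  0.03      ]
candle [ 0.43277914 -0.13092535  0.03      ]
[ 0.47826788 -0.09347101  0.026     ]
[[360, 216], [345, 184], [310, 173], [278, 189], [268, 223], [284, 253], [317, 263], [348, 248], [360, 216]]
[[357, 213], [342, 181], [307, 169], [275, 186], [265, 219], [281, 249], [314, 260], [345, 245], [357, 213]]
```

Emit:
{"method": "step_arm", "body": {
  "dr": [
    [0, 0, 0],
    [0, 0, 0],
    [0, 0, 0],
    [0, 0, 0],
    [0, 0, 0],
    [0, 0, 0],
    [0, 0, 0],
    [0, 0, 0]
  ],
  "xyz": [
    [-0.05, 0.02, 0.1],
    [-0.05, 0.02, 0.35],
    [-0.05, 0.02, 0.65],
    [-0.05, 0.02, 0.9],
    [-0.05, 0.02, 1.1],
    [-0.05, 0.02, 1.25],
    [-0.05, 0.02, 1.35],
    [-0.05, 0.02, 1.42]
  ],
  "gripper": [0.3, 0.3, 0.3, 0.3, 0.3, 0.3, 0.3, 0.3]
}}

```text
time: 6.75
ee_pos: [0.5167, -0.141, 0.1322]
tcp_rot: [-180.0, -0.0, 85.8]
wrist_force: [-0.4, 0.4, -2.6]
opening: 0.0466
```

```bash
python3 - <<'E'
from h import *
c=bot.camera("wrist"); save(c,"w6"); plan([.517,-.139,.13],85.7)
s=bot.camera("scene"); save(s,"s6",(240,120,440,300),3)
E
```

```text
t 6.8 pos [ 0.5167 -0.1409  0.1319] rpy [-179.98   -0.     85.76] open 0.0459 F [-0.3  0.3 -2.6]
xyz units [0.05 0.   0.05] drz 0.001
```

View pics/w6.png

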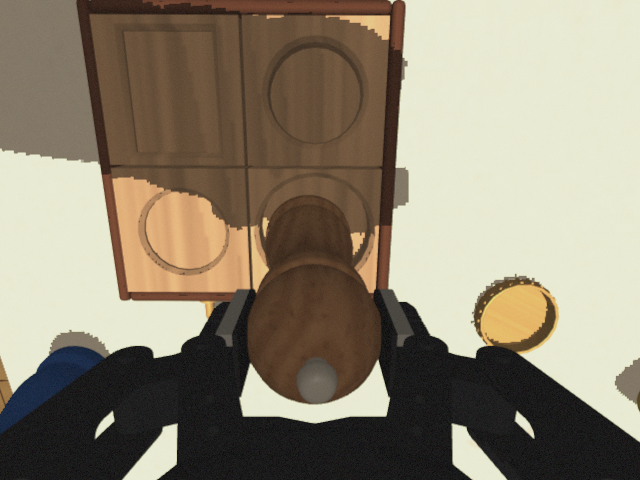

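View pics/s6.png

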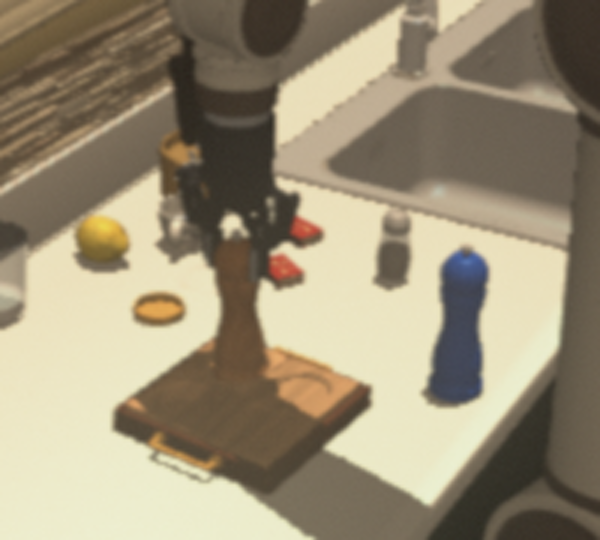

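Emit:
{"method": "step_arm", "body": {
  "dr": [
    [0, 0, 0],
    [0, 0, 0],
    [0, 0, 0],
    [0, 0, 0],
    [0, 0, 0],
    [0, 0, 0],
    [0, 0, 0],
    [0, 0, 0]
  ],
  "xyz": [
    [0.03, 0, 0.02],
    [0.03, 0, 0.04],
    [0.03, 0, 0.06],
    [0.03, 0, 0.06],
    [0.03, 0, 0.06],
    [0.03, 0, 0.06],
    [0.03, 0, 0.06],
    [0.03, 0, 0.06]
  ],
  "gripper": [0.3, 0.3, 0.3, 0.3, 0.3, 0.3, 0.3, 0.3]
}}

```text
time: 7.65
ee_pos: [0.517, -0.1399, 0.1304]
tcp_rot: [180.0, 0.0, 85.8]
wrist_force: [-0.9, 0.6, 4.1]
opening: 0.0461
```

Emit:
{"method": "step_arm", "body": {
  "dr": [
    [0, 0, 0],
    [0, 0, 0],
    [0, 0, 0],
    [0, 0, 0],
    [0, 0, 0],
    [0, 0, 0],
    [0, 0, 0],
    [0, 0, 0]
  ],
  "xyz": [
    [0, 0, 0],
    [0, 0, 0],
    [0, 0, 0],
    [0, 0, 0],
    [0, 0, 0],
    [0, 0, 0],
    [0, 0, 0],
    [0, 0, 0]
  ],
  "gripper": [0.57, 0.6, 0.65, 0.7, 0.8, 0.9, 1, 1]
}}

```text
time: 8.45
ee_pos: [0.5168, -0.1398, 0.1301]
tcp_rot: [180.0, 0.0, 85.8]
wrist_force: [0.2, 0.3, -0.2]
opening: 0.0855
```

Emit:
{"method": "step_arm", "body": {
  "dr": [
    [0, 0, 0],
    [0, 0, 0],
    [0, 0, 0],
    [0, 0, 0],
    [0, 0, 0],
    [0, 0, 0],
    [0, 0, 0],
    [0, 0, 0]
  ],
  "xyz": [
    [0, 0, -0.2],
    [0, 0, -0.5],
    [0, 0, -0.9],
    [0, 0, -1.3],
    [0, 0, -1.8],
    [0, 0, -2.3],
    [0, 0, -2.8],
    [0, 0, -3.0]
  ],
  "gripper": [1, 1, 1, 1, 1, 1, 1, 1]
}}

```text
time: 9.25
ee_pos: [0.5173, -0.1399, 0.2531]
tcp_rot: [179.8, 0.0, 85.8]
wrist_force: [0.5, 0.7, -0.8]
opening: 0.0854
```

```bash
python3 - <<'E'
from h import *
c=bot.camera("wrist"); save(c,"w7"); plan([.476,-.428,.25],85.7)
s=bot.camera("scene"); save(s,"s7",(240,120,440,300),3)
E
```

```text
t 9.3 pos [ 0.5174 -0.14    0.2532] rpy [1.7978e+02 4.0000e-02 8.5760e+01] open 0.0854 F [-0.9 -0.5  0.8]
xyz units [-7.26 -0.5   0.08] drz 0.001
```

View pics/w7.png

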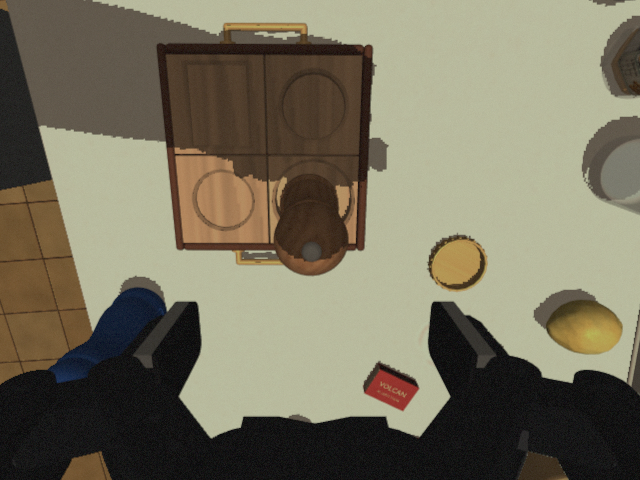

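View pics/s7.png

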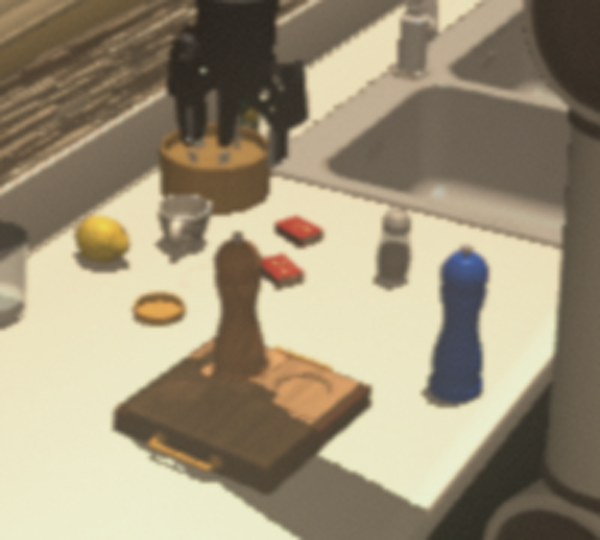

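Emit:
{"method": "step_arm", "body": {
  "dr": [
    [0, 0, 0],
    [0, 0, 0],
    [0, 0, 0],
    [0, 0, 0],
    [0, 0, 0],
    [0, 0, 0],
    [0, 0, 0],
    [0, 0, 0]
  ],
  "xyz": [
    [-0.6, -0.04, 0],
    [-1.6, -0.1, 0],
    [-2.7, -0.2, 0],
    [-3.8, -0.3, 0],
    [-4.9, -0.4, 0],
    [-6.0, -0.45, 0.1],
    [-6.9, -0.5, 0.5],
    [-7.27, -0.51, 0.9]
  ],
  "gripper": [1, 1, 1, 1, 1, 1, 1, 1]
}}

```text
time: 10.15
ee_pos: [0.4739, -0.4311, 0.2119]
tcp_rot: [-179.9, -0.0, 85.6]
wrist_force: [-0.0, -0.6, -0.8]
opening: 0.0856
```

```bash
python3 - <<'E'
from h import *
c=bot.camera("wrist"); save(c,"w8")
for r in bot.regions_of(c,"salt_center")[:2]: print(r["p"],r["box"])
plan([.475,-.428,.036],85.7)
print(proj(c,[.475,-.428,.09]),proj(c,[.475,-.428,0]))
E
```

```text
0.96 [315.4, 222.2, 53.6, 63.3]
t 10.25 pos [ 0.4736 -0.4291  0.2097] rpy [-179.73   -0.2    85.63] open 0.0853 F [ 0.2  0.8 -0.3]
xyz units [0.02 0.05 4.34] drz -0.001
[314.749625  227.0262203] [314.69275714 203.02985716]
```

View pics/w8.png

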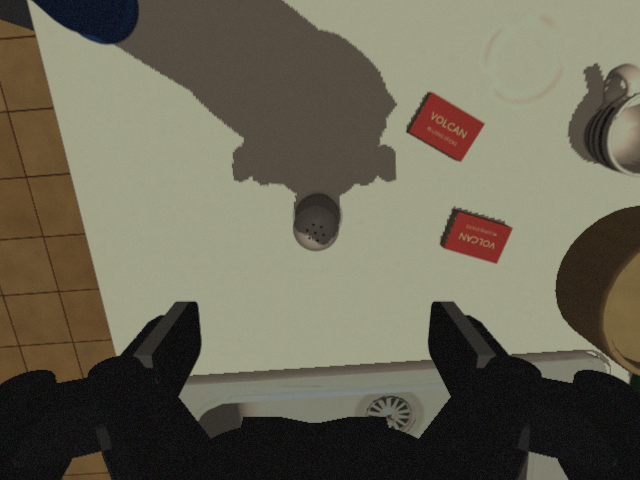

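Emit:
{"method": "step_arm", "body": {
  "dr": [
    [0, 0, 0],
    [0, 0, 0],
    [0, 0, 0],
    [0, 0, 0],
    [0, 0, 0],
    [0, 0, 0],
    [0, 0, 0],
    [0, 0, 0]
  ],
  "xyz": [
    [0, 0.05, 0.5],
    [0, 0.05, 1.2],
    [0, 0.05, 2.0],
    [0, 0.05, 2.8],
    [0, 0.05, 3.5],
    [0, 0.05, 4.0],
    [0, 0.05, 4.25],
    [0, 0.05, 4.35]
  ],
  "gripper": [1, 1, 1, 1, 1, 1, 1, 1]
}}

```text
time: 11.05
ee_pos: [0.4771, -0.4272, 0.0395]
tcp_rot: [-180.0, -0.0, 85.8]
wrist_force: [0.5, 0.2, 0.4]
opening: 0.0855
```

```bash
python3 - <<'E'
from h import *
c=bot.camera("wrist"); save(c,"w9"); plan([.476,-.43,.036],85.7)
E
```

```text
t 11.1 pos [ 0.4771 -0.4276  0.0397] rpy [-1.7998e+02 -3.0000e-02  8.5810e+01] open 0.085 F [-1.1  0.1 -0.8]
xyz units [-0.06 -0.02  0.09] drz 0.002
```

View pics/w9.png

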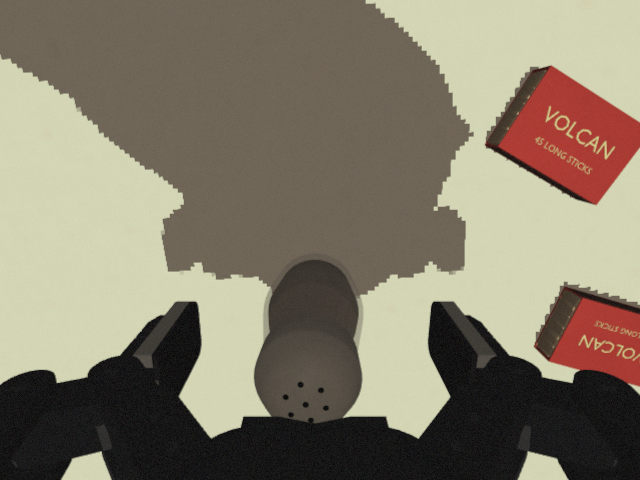

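Emit:
{"method": "step_arm", "body": {
  "dr": [
    [0, 0, 0],
    [0, 0, 0],
    [0, 0, 0],
    [0, 0, 0],
    [0, 0, 0],
    [0, 0, 0],
    [0, 0, 0],
    [0, 0, 0]
  ],
  "xyz": [
    [-0.08, -0.04, 0.04],
    [-0.08, -0.04, 0.04],
    [-0.08, -0.04, 0.04],
    [-0.08, -0.04, 0.04],
    [-0.08, -0.04, 0.04],
    [-0.08, -0.04, 0.04],
    [-0.08, -0.04, 0.04],
    [-0.08, -0.04, 0.04]
  ],
  "gripper": [1, 0.8, 0.65, 0.55, 0.45, 0.3, 0.3, 0.3],
  "squeeze": 35
}}

```text
time: 11.9
ee_pos: [0.4754, -0.4318, 0.0392]
tcp_rot: [180.0, 0.0, 85.8]
wrist_force: [0.1, 0.5, 4.8]
opening: 0.0369
```

Emit:
{"method": "step_arm", "body": {
  "dr": [
    [0, 0, 0],
    [0, 0, 0],
    [0, 0, 0],
    [0, 0, 0],
    [0, 0, 0],
    [0, 0, 0],
    [0, 0, 0],
    [0, 0, 0]
  ],
  "xyz": [
    [0, 0, 0],
    [0, 0, -0.2],
    [0, 0, -0.6],
    [0, 0, -1.2],
    [0, 0, -2.0],
    [0, 0, -2.9],
    [0, 0, -3.8],
    [0, 0, -4.6]
  ],
  "gripper": [0.3, 0.3, 0.3, 0.3, 0.3, 0.3, 0.3, 0.3]
}}

```text
time: 12.7
ee_pos: [0.475, -0.4314, 0.2257]
tcp_rot: [179.9, 0.1, 85.8]
wrist_force: [1.2, -0.5, 0.1]
opening: 0.0372
```

```bash
python3 - <<'E'
from h import *
c=bot.camera("wrist"); save(c,"w10"); plan([.523,-.053,.25],85.7)
E
```

```text
t 12.75 pos [ 0.4757 -0.432   0.2313] rpy [179.63   0.28  85.77] open 0.0369 F [-0.6  1.8  3.6]
xyz units [ 9.53  0.48 -0.51] drz 0.001
```

View pics/w10.png

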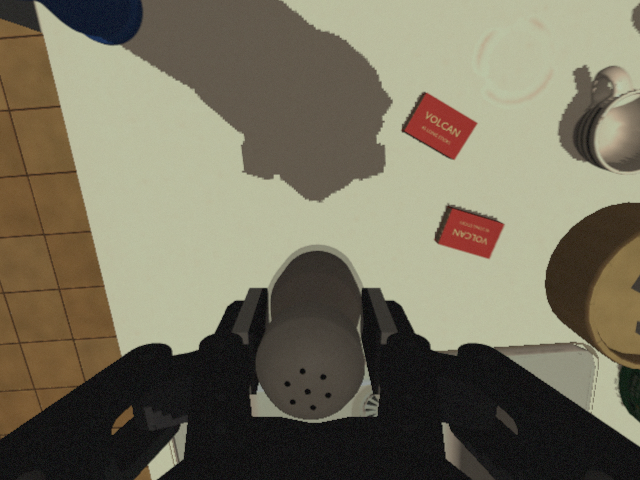

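Emit:
{"method": "step_arm", "body": {
  "dr": [
    [0, 0, 0],
    [0, 0, 0],
    [0, 0, 0],
    [0, 0, 0],
    [0, 0, 0],
    [0, 0, 0],
    [0, 0, 0],
    [0, 0, 0]
  ],
  "xyz": [
    [0.1, 0, -0.3],
    [0.5, 0.03, -0.7],
    [1.1, 0.06, -0.9],
    [1.8, 0.1, -0.9],
    [2.6, 0.14, -0.9],
    [3.4, 0.18, -0.9],
    [4.2, 0.22, -0.9],
    [5.0, 0.25, -0.9]
  ],
  "gripper": [0.3, 0.3, 0.3, 0.3, 0.3, 0.3, 0.3, 0.3]
}}

```text
time: 13.55
ee_pos: [0.4995, -0.2303, 0.2586]
tcp_rot: [-179.9, -0.0, 85.8]
wrist_force: [0.9, -0.1, 0.2]
opening: 0.0371
```

Emit:
{"method": "step_arm", "body": {
  "dr": [
    [0, 0, 0],
    [0, 0, 0],
    [0, 0, 0],
    [0, 0, 0],
    [0, 0, 0],
    [0, 0, 0],
    [0, 0, 0],
    [0, 0, 0]
  ],
  "xyz": [
    [0.8, 0.04, 0],
    [1.6, 0.08, 0],
    [2.4, 0.12, 0],
    [3.1, 0.16, 0],
    [3.7, 0.2, 0],
    [4.2, 0.22, 0],
    [4.45, 0.23, 0],
    [4.5, 0.23, 0]
  ],
  "gripper": [0.3, 0.3, 0.3, 0.3, 0.3, 0.3, 0.3, 0.3]
}}

```text
time: 14.35
ee_pos: [0.522, -0.0526, 0.2586]
tcp_rot: [-180.0, -0.0, 85.9]
wrist_force: [-0.2, -0.4, -1.0]
opening: 0.0367
```

```bash
python3 - <<'E'
from h import *
c=bot.camera("wrist"); save(c,"w11"); plan([.523,-.053,.05],85.7)
s=bot.camera("scene"); save(s,"s11",(200,80,440,300),2.5)
E
```

```text
t 14.4 pos [ 0.5221 -0.0532  0.2585] rpy [-179.98    0.     85.83] open 0.037 F [ 0.4  0.6 -1. ]
xyz units [0.01 0.03 5.21] drz 0.002
```

View pics/w11.png

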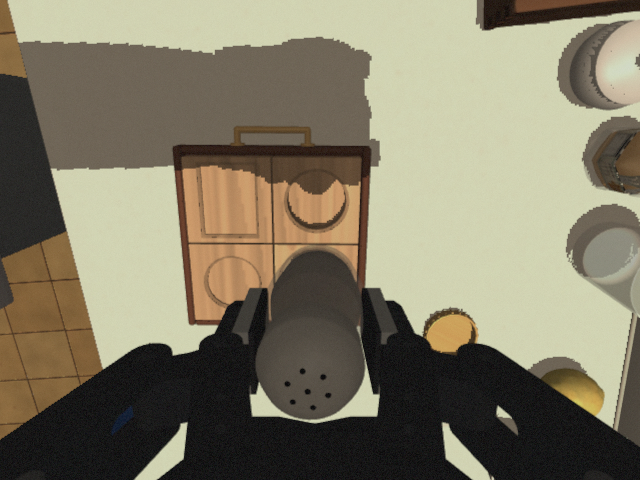

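View pics/s11.png

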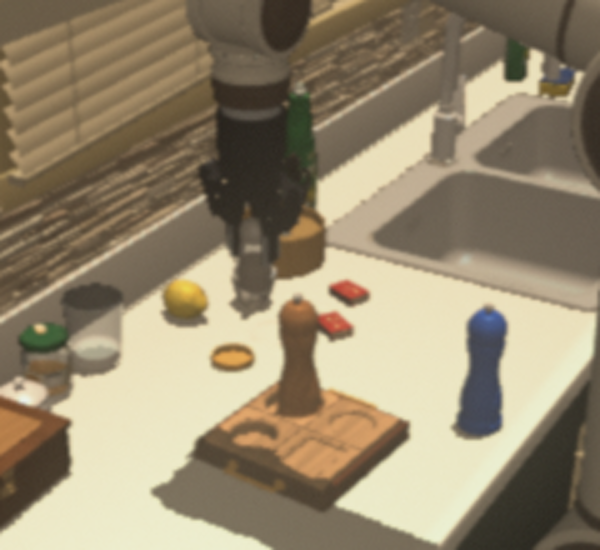

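Emit:
{"method": "step_arm", "body": {
  "dr": [
    [0, 0, 0],
    [0, 0, 0],
    [0, 0, 0],
    [0, 0, 0],
    [0, 0, 0],
    [0, 0, 0],
    [0, 0, 0],
    [0, 0, 0]
  ],
  "xyz": [
    [0.07, 0.03, 0.3],
    [0.07, 0.03, 0.9],
    [0.07, 0.03, 1.7],
    [0.07, 0.03, 2.5],
    [0.07, 0.03, 3.2],
    [0.07, 0.03, 3.8],
    [0.07, 0.03, 4.2],
    [0.07, 0.03, 4.3]
  ],
  "gripper": [0.3, 0.3, 0.3, 0.3, 0.3, 0.3, 0.3, 0.3]
}}

```text
time: 15.25
ee_pos: [0.5222, -0.0518, 0.0835]
tcp_rot: [-179.8, -0.0, 85.7]
wrist_force: [0.1, 0.9, -0.2]
opening: 0.0369
```

```bash
python3 - <<'E'
from h import *
c=bot.camera("wrist"); save(c,"w12"); plan([.523,-.05,.05],85.7)
C=np.array([.523,-.053,.03]); print(np.round([proj(c,C+.029*np.array([np.cos(a),np.sin(a),0])) for a in np.arange(0,6.3,.785)]).astype(int).tolist())
E
```

```text
t 15.3 pos [ 0.5226 -0.0518  0.0843] rpy [-179.82   -0.     85.7 ] open 0.0369 F [ 0.8 -0.3 -1.4]
xyz units [0.04 0.01 0.86] drz 0.000
[[369, 262], [351, 227], [311, 214], [273, 232], [262, 270], [281, 303], [319, 315], [355, 299], [369, 263]]
```

View pics/w12.png

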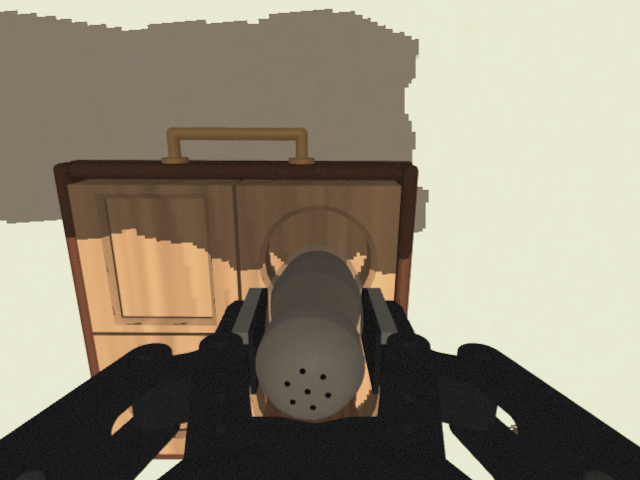

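```bash
python3 - <<'E'
from h import *
c=bot.camera("wrist")
print("foot far edge",plane(c,(316,246),.045),"well far edge(outer bevel z.03)",plane(c,(317,206),.03), "L/R",plane(c,(264,258),.03),plane(c,(371,258),.03),"foot L/R",plane(c,(272,285),.045),plane(c,(362,285),.045))
E
```

```text
foot far edge [ 0.52507228 -0.0372398   0.045     ] well far edge(outer bevel z.03) [ 0.52687095 -0.02032112  0.03      ] L/R [ 0.49638831 -0.04652155  0.03      ] [ 0.55371936 -0.05078635  0.03      ] foot L/R [ 0.50130926 -0.05621062  0.045     ] [ 0.54678019 -0.059584    0.045     ]
```

Emit:
{"method": "step_arm", "body": {
  "dr": [
    [0, 0, 0],
    [0, 0, 0],
    [0, 0, 0],
    [0, 0, 0],
    [0, 0, 0],
    [0, 0, 0],
    [0, 0, 0],
    [0, 0, 0]
  ],
  "xyz": [
    [0.08, 0.02, 0],
    [0.16, 0.02, 0.05],
    [0.16, 0.02, 0.2],
    [0.16, 0.02, 0.35],
    [0.16, 0.02, 0.5],
    [0.16, 0.02, 0.6],
    [0.16, 0.02, 0.7],
    [0.16, 0.02, 0.75]
  ],
  "gripper": [0.3, 0.3, 0.3, 0.3, 0.3, 0.3, 0.3, 0.3]
}}

```text
time: 16.15
ee_pos: [0.5249, -0.045, 0.056]
tcp_rot: [-180.0, -0.0, 85.8]
wrist_force: [-0.5, 0.1, -1.4]
opening: 0.0371
```

```bash
python3 - <<'E'
from h import *
c=bot.camera("wrist"); save(c,"w13"); plan([.523,-.046,.049],85.7)
E
```

```text
t 16.2 pos [ 0.5248 -0.045   0.0559] rpy [-179.96   -0.     85.76] open 0.037 F [ 0.2  0.7 -0.4]
xyz units [-0.03 -0.04  0.17] drz 0.001
```

View pics/w13.png

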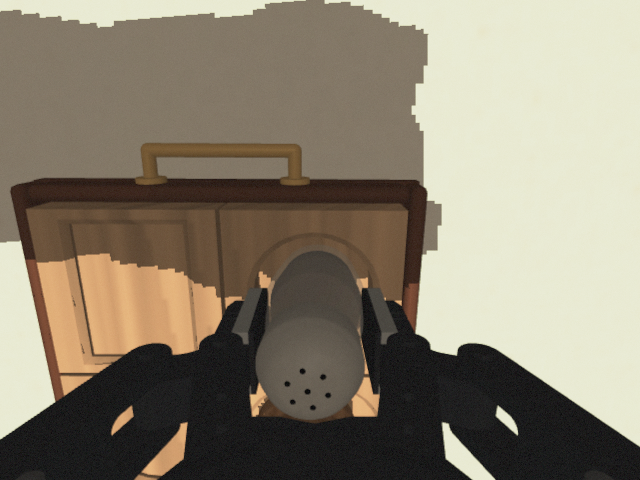

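Emit:
{"method": "step_arm", "body": {
  "dr": [
    [0, 0, 0],
    [0, 0, 0],
    [0, 0, 0],
    [0, 0, 0],
    [0, 0, 0],
    [0, 0, 0],
    [0, 0, 0],
    [0, 0, 0]
  ],
  "xyz": [
    [0, 0, 0.04],
    [0, 0, 0.08],
    [0, 0, 0.12],
    [0, 0, 0.15],
    [0, 0, 0.17],
    [0, 0, 0.17],
    [0, 0, 0.17],
    [0, 0, 0.17]
  ],
  "gripper": [0.3, 0.3, 0.3, 0.3, 0.3, 0.3, 0.3, 0.3]
}}

```text
time: 17.0
ee_pos: [0.5251, -0.0449, 0.0498]
tcp_rot: [180.0, -0.0, 85.8]
wrist_force: [1.0, -0.3, -0.5]
opening: 0.0371
```

```bash
python3 - <<'E'
from h import *
c=bot.camera("wrist"); save(c,"w14"); plan([.523,-.046,.049],85.7)
s=bot.camera("scene"); save(s,"s14",(240,170,440,300),4)
E
```

```text
t 17.05 pos [ 0.5251 -0.0449  0.0498] rpy [179.99  -0.    85.76] open 0.0368 F [-0.6 -0.2 -1.5]
xyz units [-0.03 -0.05  0.02] drz 0.001
```

View pics/s14.png

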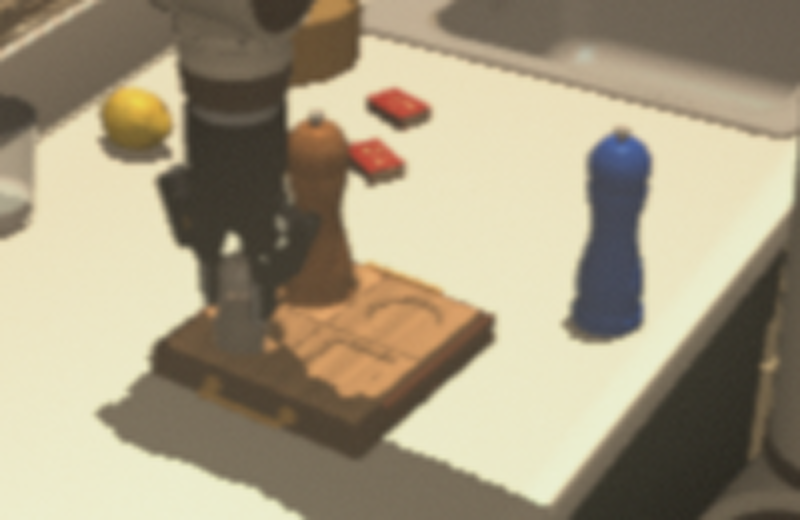

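Emit:
{"method": "step_arm", "body": {
  "dr": [
    [0, 0, 0],
    [0, 0, 0],
    [0, 0, 0],
    [0, 0, 0],
    [0, 0, 0],
    [0, 0, 0],
    [0, 0, 0],
    [0, 0, 0]
  ],
  "xyz": [
    [0, 0, 0.02],
    [0, 0, 0.03],
    [0, 0, 0.04],
    [0, 0, 0.05],
    [0, 0, 0.05],
    [0, 0, 0.05],
    [0, 0, 0.05],
    [0, 0, 0.05]
  ],
  "gripper": [0.3, 0.3, 0.3, 0.3, 0.3, 0.3, 0.3, 0.3]
}}

```text
time: 17.9
ee_pos: [0.5253, -0.045, 0.0491]
tcp_rot: [179.9, 0.0, 85.8]
wrist_force: [-2.7, 0.4, 10.8]
opening: 0.0372
```

Emit:
{"method": "step_arm", "body": {
  "dr": [
    [0, 0, 0],
    [0, 0, 0],
    [0, 0, 0],
    [0, 0, 0],
    [0, 0, 0],
    [0, 0, 0],
    [0, 0, 0],
    [0, 0, 0]
  ],
  "xyz": [
    [0, 0, -0.01],
    [0, 0, -0.02],
    [0, 0, -0.02],
    [0, 0, -0.02],
    [0, 0, -0.02],
    [0, 0, -0.02],
    [0, 0, -0.02],
    [0, 0, -0.02]
  ],
  "gripper": [0.45, 0.5, 0.6, 0.7, 0.8, 0.9, 0.95, 0.95]
}}

```text
time: 18.7
ee_pos: [0.5251, -0.045, 0.0485]
tcp_rot: [-180.0, -0.0, 85.8]
wrist_force: [0.6, -0.5, -0.7]
opening: 0.0813
```

Emit:
{"method": "step_arm", "body": {
  "dr": [
    [0, 0, 0],
    [0, 0, 0],
    [0, 0, 0],
    [0, 0, 0],
    [0, 0, 0],
    [0, 0, 0],
    [0, 0, 0],
    [0, 0, 0]
  ],
  "xyz": [
    [0, 0, -0.2],
    [0, 0, -0.6],
    [0, 0, -1.2],
    [0, 0, -2.0],
    [0, 0, -2.9],
    [0, 0, -3.8],
    [0, 0, -4.6],
    [0, 0, -5.0]
  ],
  "gripper": [0.95, 0.95, 0.95, 0.95, 0.95, 0.95, 0.95, 0.95]
}}

```text
time: 19.5
ee_pos: [0.5255, -0.045, 0.2524]
tcp_rot: [179.8, 0.0, 85.8]
wrist_force: [-0.2, 0.7, -1.3]
opening: 0.0808
```

```bash
python3 - <<'E'
from h import *
c=bot.camera("wrist"); save(c,"w15"); plan([.382,.198,.15],85.7)
s=bot.camera("scene"); save(s,"s15",(240,170,440,300),4)
for r in bot.regions_of(s,"tealight_center")[:2]: print(r["p"],r["box"])
E
```

```text
t 19.55 pos [ 0.5259 -0.045   0.2538] rpy [179.66   0.    85.76] open 0.0812 F [-2.  -0.4  1.1]
xyz units [ 5.79 -4.05  2.57] drz 0.001
0.46 [294.0, 321.1, 14.3, 16.5]
```

View pics/w15.png

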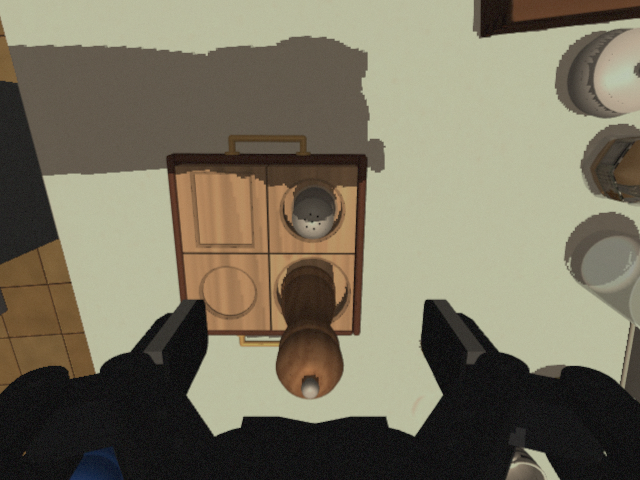

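View pics/s15.png

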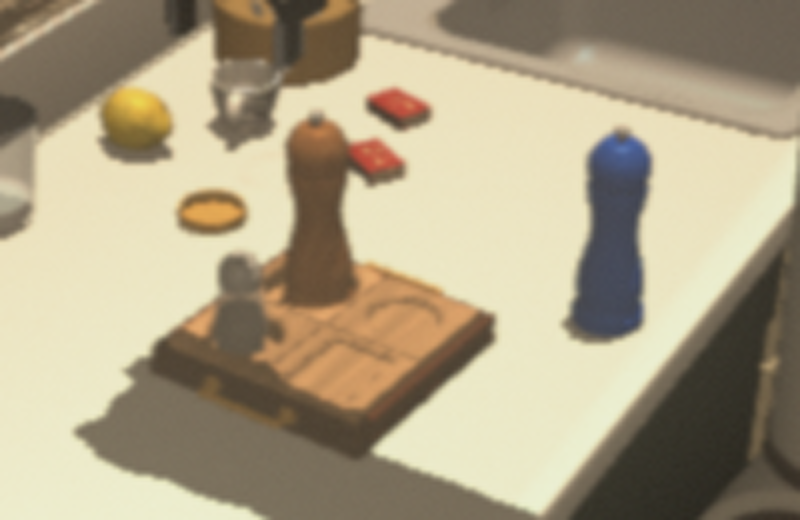

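Emit:
{"method": "step_arm", "body": {
  "dr": [
    [0, 0, 0],
    [0, 0, 0],
    [0, 0, 0],
    [0, 0, 0],
    [0, 0, 0],
    [0, 0, 0],
    [0, 0, 0],
    [0, 0, 0]
  ],
  "xyz": [
    [0.4, -0.3, 0],
    [1.1, -0.8, 0],
    [2.0, -1.4, 0.3],
    [2.9, -2.0, 0.8],
    [3.8, -2.6, 1.3],
    [4.7, -3.3, 1.8],
    [5.5, -3.85, 2.3],
    [5.8, -4.05, 2.5]
  ],
  "gripper": [0.95, 0.95, 0.9, 0.85, 0.8, 0.75, 0.75, 0.75]
}}

```text
time: 20.45
ee_pos: [0.3776, 0.1998, 0.1452]
tcp_rot: [-179.8, 0.1, 85.9]
wrist_force: [0.2, -0.4, -0.2]
opening: 0.0641
```

```bash
python3 - <<'E'
from h import *
c=bot.camera("wrist"); save(c,"w16")
for r in bot.regions_of(c,"tealight_center")[:2]: print(r["p"],r["box"],plane(c,r["box"][:2],.012))
plan([.382,.198,.005],85.7); print(proj(c,[.382,.198,.015]))
E
```

```text
0.7 [499.2, 467.3, 59.9, 24.6] [ 0.52683612 -0.03283608  0.012     ]
0.6 [322.3, 225.4, 54.8, 55.7] [0.3838411 0.2006521 0.012    ]
t 20.55 pos [0.3785 0.1992 0.1459] rpy [-1.7981e+02  1.0000e-01  8.5940e+01] open 0.0642 F [ 0.  -1.2  0.1]
xyz units [-0.02  0.1   3.52] drz 0.004
[320.08905716 230.10285935]
```

View pics/w16.png

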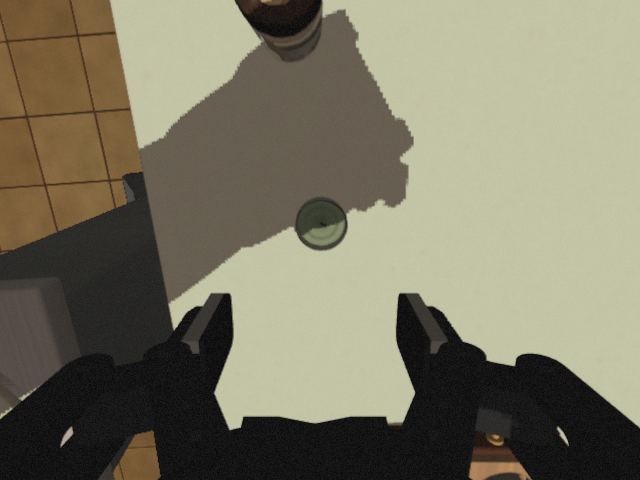

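Emit:
{"method": "step_arm", "body": {
  "dr": [
    [0, 0, 0],
    [0, 0, 0],
    [0, 0, 0],
    [0, 0, 0],
    [0, 0, 0],
    [0, 0, 0],
    [0, 0, 0],
    [0, 0, 0]
  ],
  "xyz": [
    [0, 0.05, 0.3],
    [0, 0.1, 0.8],
    [0, 0.1, 1.4],
    [0, 0.1, 2.0],
    [0, 0.1, 2.4],
    [0, 0.1, 2.65],
    [0, 0.1, 2.75],
    [0, 0.1, 2.8]
  ],
  "gripper": [0.75, 0.75, 0.75, 0.75, 0.75, 0.75, 0.75, 0.75]
}}

```text
time: 21.35
ee_pos: [0.385, 0.1977, 0.0364]
tcp_rot: [180.0, -0.0, 85.7]
wrist_force: [0.6, -0.2, 0.6]
opening: 0.0644
```

```bash
python3 - <<'E'
from h import *
c=bot.camera("wrist"); save(c,"w17")
for r in bot.regions_of(c,"tealight_center")[:2]: print(r["p"],r["box"],plane(c,r["box"][:2],.012))
plan([.383,.199,.005],85.7)
E
```

```text
0.85 [310.7, 276.5, 84.4, 86.0] [0.38431668 0.20228445 0.012     ]
t 21.45 pos [0.3851 0.198  0.0369] rpy [ 1.7997e+02 -2.0000e-02  8.5740e+01] open 0.0641 F [0.1 0.4 0.8]
xyz units [ 0.02 -0.05  0.8 ] drz 0.001
```

View pics/w17.png

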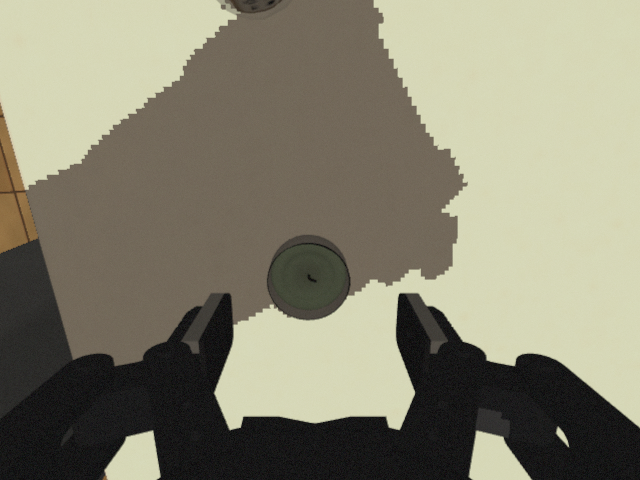

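Emit:
{"method": "step_arm", "body": {
  "dr": [
    [0, 0, 0],
    [0, 0, 0],
    [0, 0, 0],
    [0, 0, 0],
    [0, 0, 0],
    [0, 0, 0],
    [0, 0, 0],
    [0, 0, 0]
  ],
  "xyz": [
    [0.08, -0.02, 0.1],
    [0.08, -0.02, 0.25],
    [0.08, -0.02, 0.4],
    [0.08, -0.02, 0.55],
    [0.08, -0.02, 0.7],
    [0.08, -0.02, 0.8],
    [0.08, -0.02, 0.82],
    [0.08, -0.02, 0.82]
  ],
  "gripper": [0.75, 0.75, 0.75, 0.75, 0.75, 0.75, 0.75, 0.75]
}}

```text
time: 22.25
ee_pos: [0.3841, 0.2013, 0.0036]
tcp_rot: [-180.0, 0.0, 85.8]
wrist_force: [0.5, 0.3, -0.3]
opening: 0.064
```

```bash
python3 - <<'E'
from h import *
c=bot.camera("wrist"); save(c,"w18")
plan([.383,.201,.004],85.7)
E
```

```text
t 22.3 pos [0.3842 0.2014 0.0038] rpy [ 1.7999e+02 -1.0000e-02  8.5760e+01] open 0.0639 F [-0.4  0.1  0.9]
xyz units [-0.01 -0.03 -0.  ] drz 0.001
```

View pics/w18.png

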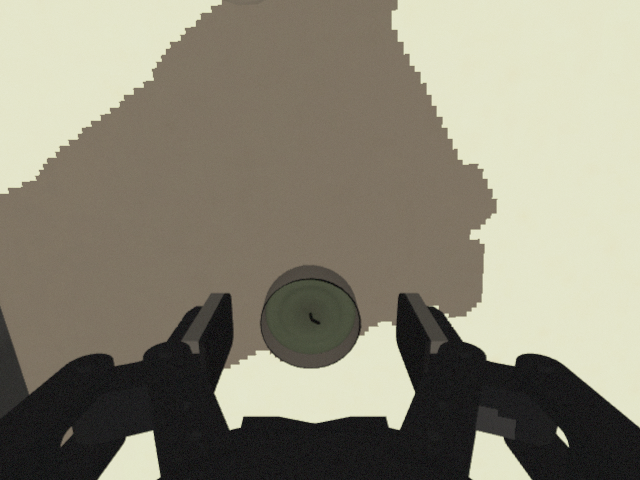

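Emit:
{"method": "step_arm", "body": {
  "dr": [
    [0, 0, 0],
    [0, 0, 0],
    [0, 0, 0],
    [0, 0, 0],
    [0, 0, 0],
    [0, 0, 0],
    [0, 0, 0],
    [0, 0, 0]
  ],
  "xyz": [
    [0, 0, 0],
    [0, 0, 0],
    [0, 0, 0],
    [0, 0, 0],
    [0, 0, 0],
    [0, 0, 0],
    [0, 0, 0],
    [0, 0, 0]
  ],
  "gripper": [0.6, 0.5, 0.45, 0.4, 0.3, 0.3, 0.3, 0.3],
  "squeeze": 22
}}

```text
time: 23.1
ee_pos: [0.3843, 0.2014, 0.004]
tcp_rot: [180.0, -0.0, 85.8]
wrist_force: [0.3, -0.4, 4.9]
opening: 0.0357
```

```bash
python3 - <<'E'
from h import *
c=bot.camera("wrist"); save(c,"w19")
plan([.383,.201,.004],85.7)
E
```

```text
t 23.15 pos [0.3843 0.2014 0.004 ] rpy [ 1.7997e+02 -2.0000e-02  8.5760e+01] open 0.036 F [-0.5 -1.1  5.5]
xyz units [-0.01 -0.03  0.  ] drz 0.001
```

View pics/w19.png

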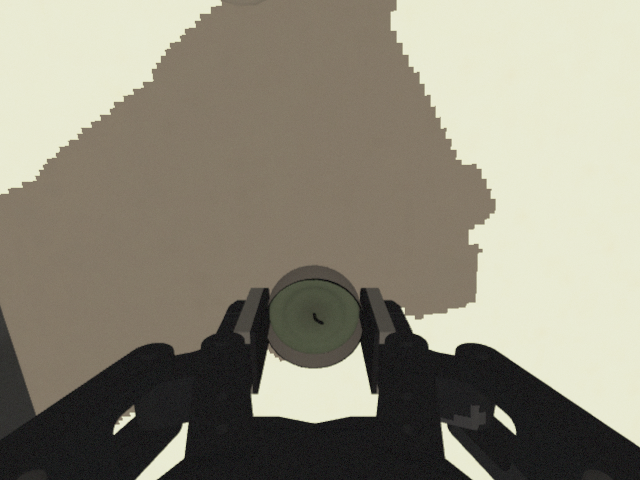

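Emit:
{"method": "step_arm", "body": {
  "dr": [
    [0, 0, 0],
    [0, 0, 0],
    [0, 0, 0],
    [0, 0, 0],
    [0, 0, 0],
    [0, 0, 0],
    [0, 0, 0],
    [0, 0, 0]
  ],
  "xyz": [
    [0, 0, -0.1],
    [0, 0, -0.4],
    [0, 0, -0.9],
    [-0.1, 0.02, -1.6],
    [-0.4, 0.08, -2.4],
    [-1.0, 0.17, -3.0],
    [-1.8, 0.3, -3.4],
    [-2.6, 0.4, -3.5]
  ],
  "gripper": [0.3, 0.3, 0.3, 0.3, 0.3, 0.3, 0.3, 0.3]
}}

```text
time: 23.95
ee_pos: [0.393, 0.0958, 0.1465]
tcp_rot: [179.8, -0.1, 85.8]
wrist_force: [0.4, -0.6, 0.9]
opening: 0.0357
```

```bash
python3 - <<'E'
from h import *
plan([.4325,-.131,.144],85.7)
E
```

```text
t 23.95 pos [0.393  0.0958 0.1465] rpy [ 1.7982e+02 -6.0000e-02  8.5820e+01] open 0.0357 F [ 0.4 -0.6  0.9]
xyz units [-5.58  1.4   0.06] drz 0.002
```

Emit:
{"method": "step_arm", "body": {
  "dr": [
    [0, 0, 0],
    [0, 0, 0],
    [0, 0, 0],
    [0, 0, 0],
    [0, 0, 0],
    [0, 0, 0],
    [0, 0, 0],
    [0, 0, 0]
  ],
  "xyz": [
    [-0.9, 0.22, 0],
    [-1.8, 0.45, 0],
    [-2.7, 0.68, 0],
    [-3.6, 0.9, 0],
    [-4.4, 1.1, 0],
    [-5.0, 1.27, 0],
    [-5.45, 1.37, 0],
    [-5.58, 1.4, 0]
  ],
  "gripper": [0.3, 0.3, 0.3, 0.3, 0.3, 0.3, 0.3, 0.3]
}}

```text
time: 24.75
ee_pos: [0.4317, -0.1317, 0.1441]
tcp_rot: [180.0, 0.0, 85.6]
wrist_force: [-0.5, 0.9, -1.4]
opening: 0.0359
```

```bash
python3 - <<'E'
from h import *
c=bot.camera("wrist"); save(c,"w20")
plan([.4325,-.131,.031],85.7)
E
```

```text
t 24.8 pos [ 0.4317 -0.1314  0.1441] rpy [1.800e+02 1.000e-02 8.566e+01] open 0.0361 F [-0.8  0.5 -1.1]
xyz units [0.01 0.02 2.83] drz -0.001
```

View pics/w20.png

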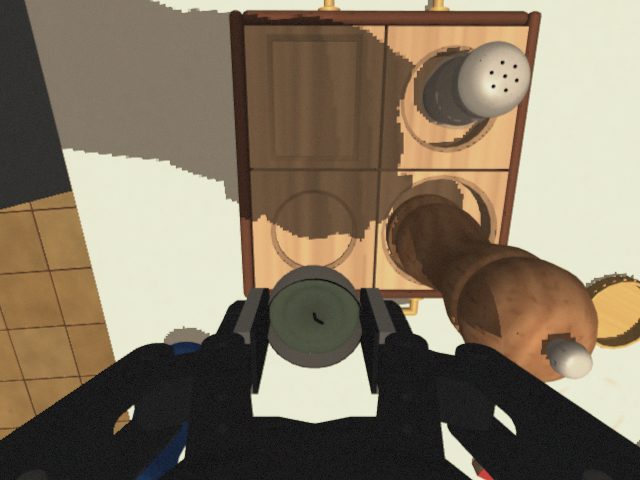

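```bash
python3 - <<'E'
from h import *
c=bot.camera("wrist")
print(plane(c,(314,231),.03),plane(c,(271,231),.03),plane(c,(357,231),.03),plane(c,(314,190),.03),plane(c,(315.5,320),.1441+.011))
plan([.4325,-.131,.031],85.7)
E
```

```text
[ 0.43238044 -0.12916528  0.03      ] [ 0.40294463 -0.12692665  0.03      ] [ 0.46181978 -0.13140419  0.03      ] [ 0.43452522 -0.10097132  0.03      ] [ 0.43285434 -0.1304391   0.1551    ]
t 24.85 pos [ 0.4316 -0.1306  0.144 ] rpy [-1.7999e+02 -1.0000e-02  8.5690e+01] open 0.0355 F [ 0.2  0.7 -0.2]
xyz units [-0.01  0.02  2.82] drz -0.000
```

Emit:
{"method": "step_arm", "body": {
  "dr": [
    [0, 0, 0],
    [0, 0, 0],
    [0, 0, 0],
    [0, 0, 0],
    [0, 0, 0],
    [0, 0, 0],
    [0, 0, 0],
    [0, 0, 0]
  ],
  "xyz": [
    [0.01, 0, 0.3],
    [0.01, 0, 0.8],
    [0.01, 0, 1.4],
    [0.01, 0, 1.9],
    [0.01, 0, 2.3],
    [0.01, 0, 2.55],
    [0.01, 0, 2.68],
    [0.01, 0, 2.72]
  ],
  "gripper": [0.3, 0.3, 0.3, 0.3, 0.3, 0.3, 0.3, 0.3]
}}

```text
time: 25.65
ee_pos: [0.4316, -0.1294, 0.0345]
tcp_rot: [-180.0, -0.0, 85.8]
wrist_force: [-0.4, -0.3, -0.9]
opening: 0.0362
```

```bash
python3 - <<'E'
from h import *
c=bot.camera("wrist"); save(c,"w21")
plan([.4325,-.131,.029],85.7)
E
```

```text
t 25.7 pos [ 0.4318 -0.1296  0.0348] rpy [180.    -0.    85.78] open 0.0363 F [-1.1 -0.5 -0.5]
xyz units [-0.03  0.02  0.15] drz 0.001
```

View pics/w21.png

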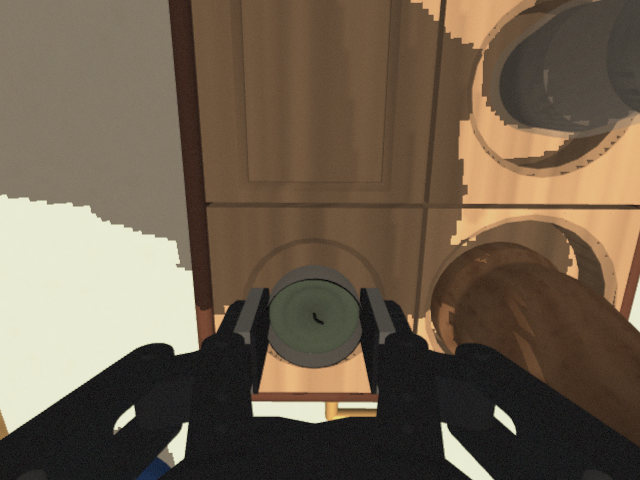

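Emit:
{"method": "step_arm", "body": {
  "dr": [
    [0, 0, 0],
    [0, 0, 0],
    [0, 0, 0],
    [0, 0, 0],
    [0, 0, 0],
    [0, 0, 0],
    [0, 0, 0],
    [0, 0, 0]
  ],
  "xyz": [
    [0, 0, 0.03],
    [0, 0, 0.06],
    [0, 0, 0.09],
    [0, 0, 0.11],
    [0, 0, 0.12],
    [0, 0, 0.13],
    [0, 0, 0.13],
    [0, 0, 0.13]
  ],
  "gripper": [0.3, 0.3, 0.3, 0.3, 0.3, 0.3, 0.3, 0.3]
}}

```text
time: 26.5
ee_pos: [0.4317, -0.1299, 0.0297]
tcp_rot: [-180.0, 0.0, 85.8]
wrist_force: [-0.6, -0.7, -0.1]
opening: 0.0364
```

Emit:
{"method": "step_arm", "body": {
  "dr": [
    [0, 0, 0],
    [0, 0, 0],
    [0, 0, 0],
    [0, 0, 0],
    [0, 0, 0],
    [0, 0, 0],
    [0, 0, 0],
    [0, 0, 0]
  ],
  "xyz": [
    [0, 0, 0.02],
    [0, 0, 0.02],
    [0, 0, 0.02],
    [0, 0, 0.02],
    [0, 0, 0.02],
    [0, 0, 0.02],
    [0, 0, 0.02],
    [0, 0, 0.02]
  ],
  "gripper": [0.3, 0.43, 0.46, 0.5, 0.55, 0.6, 0.6, 0.6]
}}

```text
time: 27.3
ee_pos: [0.4317, -0.1299, 0.0289]
tcp_rot: [180.0, 0.0, 85.8]
wrist_force: [-0.5, -0.2, -0.0]
opening: 0.0513
```

Emit:
{"method": "step_arm", "body": {
  "dr": [
    [0, 0, 0],
    [0, 0, 0],
    [0, 0, 0],
    [0, 0, 0],
    [0, 0, 0],
    [0, 0, 0],
    [0, 0, 0],
    [0, 0, 0]
  ],
  "xyz": [
    [0, 0, -0.1],
    [0, 0, -0.3],
    [0, 0, -0.7],
    [0, 0, -1.2],
    [0, 0, -1.9],
    [0, 0, -2.6],
    [0, 0, -3.2],
    [0, 0, -3.6]
  ],
  "gripper": [0.6, 0.6, 0.6, 0.6, 0.6, 0.6, 0.6, 0.6]
}}

```text
time: 28.1
ee_pos: [0.4322, -0.13, 0.1756]
tcp_rot: [179.8, 0.0, 85.8]
wrist_force: [0.9, -0.5, -0.5]
opening: 0.0514
```

```bash
python3 - <<'E'
from h import *
c=bot.camera("wrist"); save(c,"w22")
plan([.59,-.369,.2],-34.6)
E
```

```text
t 28.15 pos [ 0.4329 -0.1302  0.1776] rpy [1.797e+02 7.000e-02 8.576e+01] open 0.0512 F [-0.4  0.3  2.6]
xyz units [-5.66  4.36 -0.53] drz 2.101
```

View pics/w22.png

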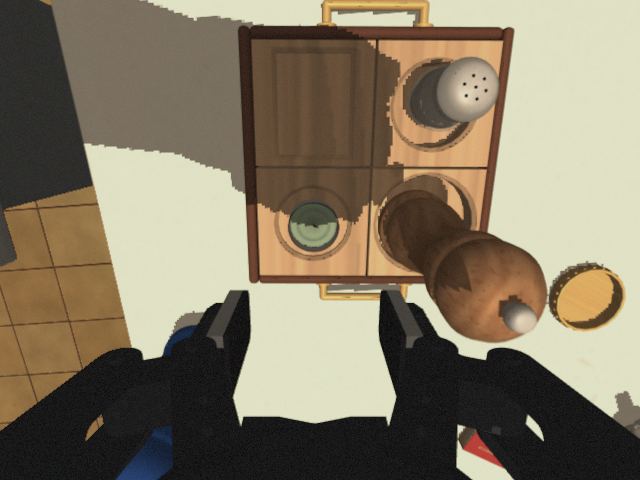

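Emit:
{"method": "step_arm", "body": {
  "dr": [
    [0, 0, 0.1],
    [0, 0, 0.23],
    [0, 0, 0.37],
    [0, 0, 0.5],
    [0, 0, 0.63],
    [0, 0, 0.77],
    [0, 0, 0.9],
    [0, 0, 1.03]
  ],
  "xyz": [
    [0, 0, -0.6],
    [0, 0, -1.2],
    [-0.3, 0.2, -1.7],
    [-0.8, 0.6, -1.8],
    [-1.4, 1.1, -1.8],
    [-2.1, 1.6, -1.8],
    [-2.8, 2.2, -1.8],
    [-3.5, 2.7, -1.8]
  ],
  "gripper": [0.6, 0.6, 0.6, 0.6, 0.7, 0.75, 0.75, 0.75]
}}

```text
time: 28.95
ee_pos: [0.5299, -0.2787, 0.2447]
tcp_rot: [180.0, -0.0, 26.4]
wrist_force: [1.4, 0.5, 0.2]
opening: 0.0642
```

```bash
python3 - <<'E'
from h import *
plan([.59,-.369,.16],-34.6)
E
```

```text
t 28.95 pos [ 0.5299 -0.2787  0.2447] rpy [ 1.7999e+02 -1.0000e-02  2.6450e+01] open 0.0642 F [1.4 0.5 0.2]
xyz units [0.34 2.69 2.12] drz 1.065
```

Emit:
{"method": "step_arm", "body": {
  "dr": [
    [0, 0, 0.14],
    [0, 0, 0.28],
    [0, 0, 0.42],
    [0, 0, 0.56],
    [0, 0, 0.7],
    [0, 0, 0.84],
    [0, 0, 0.98],
    [0, 0, 1.06]
  ],
  "xyz": [
    [0.05, 0.5, 0],
    [0.1, 1.0, 0.2],
    [0.15, 1.5, 0.5],
    [0.2, 1.9, 0.9],
    [0.25, 2.3, 1.3],
    [0.3, 2.5, 1.7],
    [0.34, 2.65, 2.0],
    [0.34, 2.7, 2.1]
  ],
  "gripper": [0.75, 0.75, 0.75, 0.75, 0.75, 0.75, 0.75, 0.75]
}}

```text
time: 29.75
ee_pos: [0.5848, -0.3755, 0.1584]
tcp_rot: [-179.6, 0.2, -32.9]
wrist_force: [-1.3, -0.4, -0.7]
opening: 0.064
```

```bash
python3 - <<'E'
from h import *
c=bot.camera("wrist"); save(c,"w23")
for r in bot.regions_of(c,"matches_center")[:3]: print(r["p"],r["box"],plane(c,r["box"][:2],.01))
plan([.59,-.37,.04],-34.6)
E
```

```text
0.94 [398.8, 108.8, 65.6, 92.5] [ 0.62242724 -0.46889425  0.01      ]
0.64 [306.0, 219.1, 44.4, 67.9] [ 0.59074562 -0.36909614  0.01      ]
t 29.85 pos [ 0.5837 -0.3768  0.1594] rpy [-1.7958e+02  1.2000e-01 -3.2930e+01] open 0.0641 F [ 0.5 -0.4  0. ]
xyz units [ 0.05 -0.21  2.99] drz 0.029
```

View pics/w23.png

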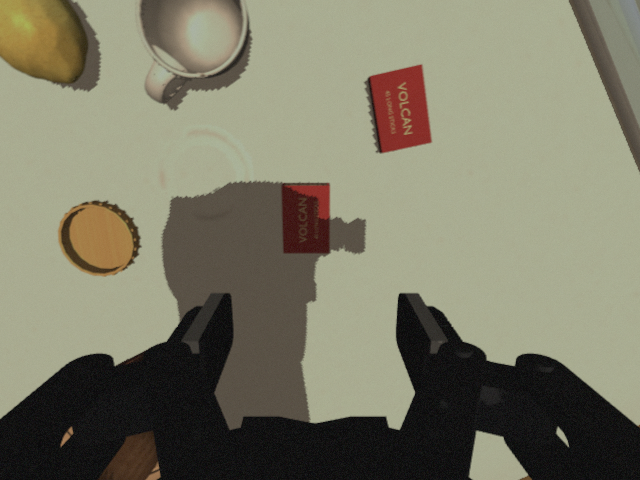

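```bash
python3 - <<'E'
from h import *
c=bot.camera("wrist")
im=c["image"].astype(int); m=(im[:,:,0]>90)&(im[:,:,1]<70)|((im[:,:,0]>2.2*im[:,:,1])&(im[:,:,0]>45))
m=m.astype(np.uint8); m[:, :240]=0; m[:,350:]=0; m[:150]=0; m[300:]=0
m=cv2.morphologyEx(m,cv2.MORPH_CLOSE,np.ones((7,7)))
cs,_=cv2.findContours(m,0,1); k=max(cs,key=cv2.contourArea); r=cv2.minAreaRect(k); print(r)
P=[plane(c,p,.014) for p in cv2.boxPoints(r)]
for p in P: print(np.round(p,4))
e=[P[1]-P[0],P[2]-P[1]]
for v in e: print(np.linalg.norm(v),np.degrees(np.arctan2(v[1],v[0])))
C=np.mean(P,0);print(C); plan([C[0],C[1],.04],-34.6)
E
```

```text
((302.5, 217.0), (68.0, 47.0), 90.0)
[ 0.6243 -0.3693  0.014 ]
[ 0.6053 -0.3987  0.014 ]
[ 0.5604 -0.3702  0.014 ]
[ 0.5803 -0.3392  0.014 ]
0.0349945542704899 -122.85843857320923
0.05320193861589521 147.55817829561022
[ 0.59254417 -0.36934032  0.014     ]
t 29.9 pos [ 0.5841 -0.3764  0.1603] rpy [-1.7958e+02  6.0000e-02 -3.2910e+01] open 0.0638 F [-0.   0.2  0.4]
xyz units [ 0.09 -0.24  3.01] drz 0.029
```

Emit:
{"method": "step_arm", "body": {
  "dr": [
    [0, 0, -0.02],
    [0, 0, -0.02],
    [0, 0, -0.02],
    [0, 0, -0.02],
    [0, 0, -0.02],
    [0, 0, -0.02],
    [0, 0, -0.02],
    [0, 0, -0.02]
  ],
  "xyz": [
    [0.05, -0.1, 0.3],
    [0.08, -0.2, 0.8],
    [0.08, -0.2, 1.4],
    [0.08, -0.2, 2.0],
    [0.08, -0.2, 2.4],
    [0.08, -0.2, 2.6],
    [0.08, -0.2, 2.7],
    [0.08, -0.2, 2.7]
  ],
  "gripper": [0.75, 0.75, 0.75, 0.75, 0.75, 0.75, 0.75, 0.75]
}}

```text
time: 30.7
ee_pos: [0.5921, -0.3704, 0.0533]
tcp_rot: [-179.6, -0.0, -31.7]
wrist_force: [0.3, -0.2, -0.5]
opening: 0.0641
```

```bash
python3 - <<'E'
from h import *
c=bot.camera("wrist"); save(c,"w24")
plan([.592,-.3695,.006],-33)
E
```

```text
t 30.75 pos [ 0.5923 -0.3706  0.0538] rpy [-1.7957e+02 -7.0000e-02 -3.1720e+01] open 0.0639 F [ 0.9 -0.1  0.6]
xyz units [-0.02 -0.01  1.2 ] drz 0.022
```

View pics/w24.png

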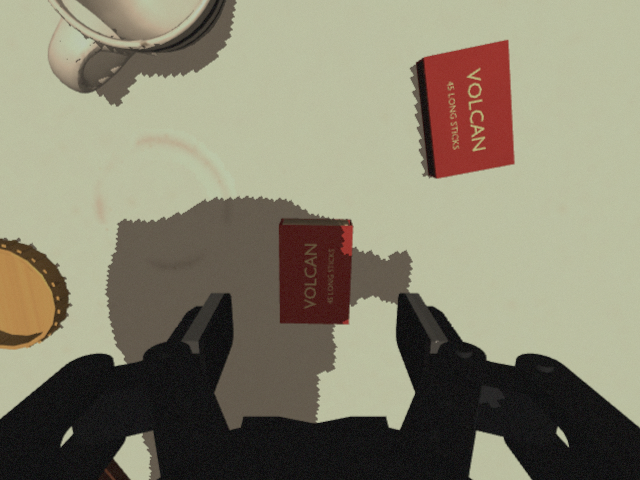

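Emit:
{"method": "step_arm", "body": {
  "dr": [
    [0, 0, 0],
    [0, 0, 0],
    [0, 0, 0],
    [0, 0, 0],
    [0, 0, 0],
    [0, 0, 0],
    [0, 0, 0],
    [0, 0, 0]
  ],
  "xyz": [
    [0, 0, 0.2],
    [0, 0, 0.5],
    [0, 0, 0.8],
    [0, 0, 1.0],
    [0, 0, 1.12],
    [0, 0, 1.2],
    [0, 0, 1.24],
    [0, 0, 1.24]
  ],
  "gripper": [0.75, 0.75, 0.75, 0.75, 0.75, 0.75, 0.75, 0.75]
}}

```text
time: 31.55
ee_pos: [0.5922, -0.3702, 0.0034]
tcp_rot: [-179.6, -0.0, -31.7]
wrist_force: [0.1, 0.1, -0.7]
opening: 0.0643
```

```bash
python3 - <<'E'
from h import *
c=bot.camera("wrist"); save(c,"w25")
plan([.592,-.3695,.004],-33)
E
```

```text
t 31.6 pos [ 0.5923 -0.3703  0.0037] rpy [-1.7958e+02 -4.0000e-02 -3.1740e+01] open 0.0641 F [ 0.7  0.1 -0.6]
xyz units [-0.02 -0.01 -0.01] drz 0.022
```

View pics/w25.png

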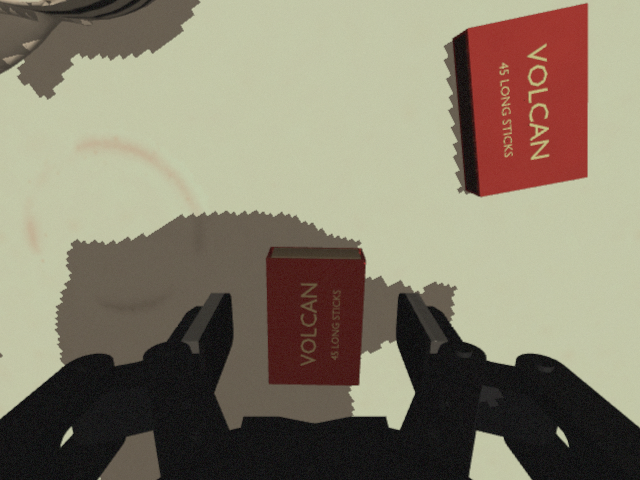

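Centred and aligned (box spans u 267–365, v 248–384). Close.

Emit:
{"method": "step_arm", "body": {
  "dr": [
    [0, 0, 0],
    [0, 0, 0],
    [0, 0, 0],
    [0, 0, 0],
    [0, 0, 0],
    [0, 0, 0],
    [0, 0, 0],
    [0, 0, 0]
  ],
  "xyz": [
    [0, 0, 0],
    [0, 0, 0],
    [0, 0, 0],
    [0, 0, 0],
    [0, 0, 0],
    [0, 0, 0],
    [0, 0, 0],
    [0, 0, 0]
  ],
  "gripper": [0.6, 0.5, 0.45, 0.4, 0.3, 0.3, 0.3, 0.3],
  "squeeze": 22
}}

```text
time: 32.4
ee_pos: [0.5923, -0.3703, 0.0037]
tcp_rot: [-179.6, -0.0, -31.7]
wrist_force: [-1.0, -0.4, 3.7]
opening: 0.0367
```

Emit:
{"method": "step_arm", "body": {
  "dr": [
    [0, 0, 0],
    [0, 0, 0],
    [0, 0, 0],
    [0, 0, 0],
    [0, 0, 0],
    [0, 0, 0],
    [0, 0, 0],
    [0, 0, 0]
  ],
  "xyz": [
    [0, 0, -0.1],
    [0, 0, -0.4],
    [0, 0, -1.0],
    [0, 0, -1.8],
    [0, 0, -2.8],
    [0, 0, -3.8],
    [0, 0, -4.8],
    [0, 0, -5.6]
  ],
  "gripper": [0.3, 0.3, 0.3, 0.3, 0.3, 0.3, 0.3, 0.3]
}}

```text
time: 33.2
ee_pos: [0.591, -0.3715, 0.231]
tcp_rot: [-179.6, -0.1, -31.7]
wrist_force: [0.3, -0.0, 0.9]
opening: 0.037
```

```bash
python3 - <<'E'
from h import *
c=bot.camera("wrist"); save(c,"w26")
plan([.4377,-.047,.25],-94.3)
E
```

```text
t 33.25 pos [ 0.5916 -0.3719  0.2364] rpy [-179.58   -0.49  -31.74] open 0.0369 F [0.8 0.3 4.1]
xyz units [-7.54 -4.89 -0.37] drz 1.092
```

View pics/w26.png

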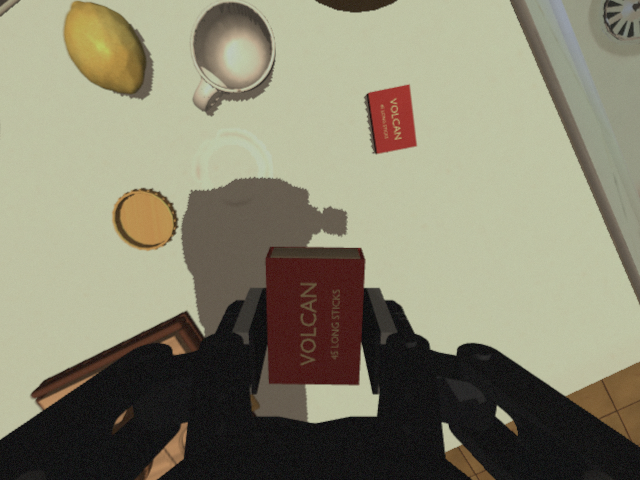

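Emit:
{"method": "step_arm", "body": {
  "dr": [
    [0, 0, 0.05],
    [0, 0, 0.13],
    [0, 0, 0.2],
    [0, 0, 0.28],
    [0, 0, 0.35],
    [0, 0, 0.43],
    [0, 0, 0.5],
    [0, 0, 0.57]
  ],
  "xyz": [
    [-0.1, -0.1, -0.4],
    [-0.4, -0.3, -0.6],
    [-0.9, -0.6, -0.6],
    [-1.5, -1.0, -0.6],
    [-2.1, -1.4, -0.6],
    [-2.8, -1.8, -0.6],
    [-3.4, -2.2, -0.6],
    [-4.0, -2.6, -0.6]
  ],
  "gripper": [0.3, 0.3, 0.3, 0.3, 0.3, 0.3, 0.3, 0.3]
}}

```text
time: 34.05
ee_pos: [0.4009, -0.3851, 0.2524]
tcp_rot: [-173.6, 0.9, -47.1]
wrist_force: [-0.3, -0.9, -0.1]
opening: 0.0365
```

```bash
python3 - <<'E'
from h import *
plan([.4377,-.047,.25],-94.3)
E
```

```text
t 34.05 pos [ 0.4009 -0.3851  0.2524] rpy [-173.58    0.9   -47.08] open 0.0365 F [-0.3 -0.9 -0.1]
xyz units [-5.56 -6.37  0.87] drz 0.824
```

```bash
python3 - <<'E'
from h import *
o=bot.get_obs(); print(np.round(o["q"],1),np.round(o["qd"],1),np.round(o["joint_efforts"],1),o["torque"])
s=bot.camera("scene"); save(s,"s27"); c=bot.camera("wrist"); save(c,"w27")
o=bot.get_obs(); print(np.round(o["q"],1),np.round(o["qd"],1)); plan([.4377,-.047,.25],-94.3)
E
```

```text
[-47.1   7.1  14.6  98.4   6.4 179.9] [-23.5 -30.6 -34.3  -2.5   6.   -0.1] [  4.5 -49.4  48.5   0.3   0.3  -0. ] [-0.1141018   0.1220355   0.00199582]
[-47.3   7.   14.5  98.4   6.4 179.9] [ 2.1  2.6  2.5 -1.1  0.1 -0. ]
t 34.15 pos [ 0.3993 -0.3854  0.2535] rpy [-173.62    0.86  -47.2 ] open 0.0368 F [ 0.7 -0.6  0.3]
xyz units [-5.55 -6.39  0.89] drz 0.822
```

View pics/s27.png

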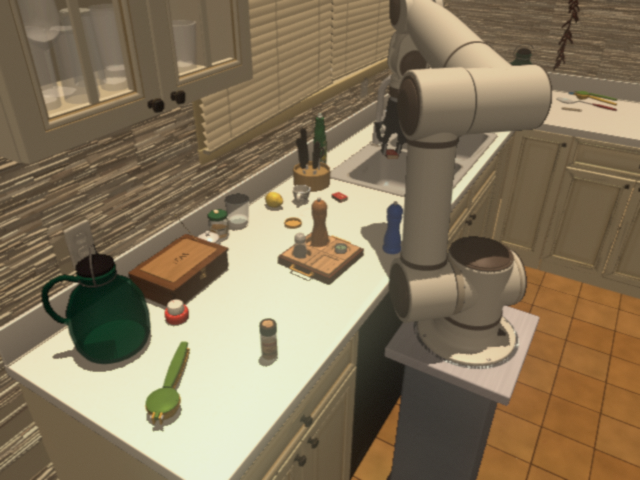

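View pics/w27.png

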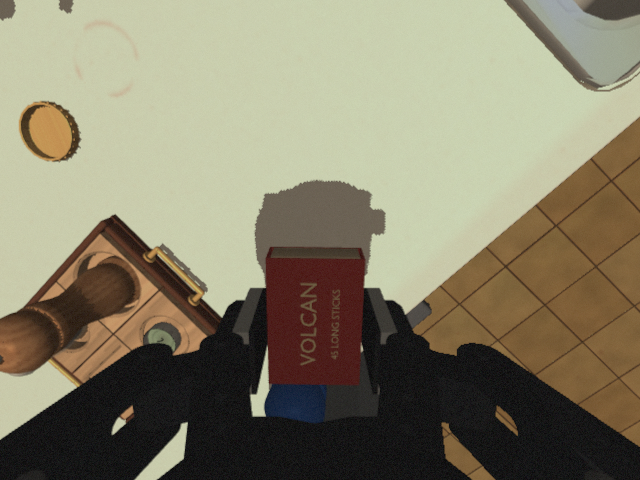

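```bash
cat >> h.py <<'E'
def rot(yaw,frac=1):
    from scipy.spatial.transform import Rotation as Ro
    A=Ro.from_euler("xyz",bot.get_obs()["tcp_rot"],degrees=True);B=Ro.from_euler("xyz",[180,0,yaw],degrees=True)
    print("rotvec to yaw",yaw,np.round((A.inv()*B).as_rotvec(),3))
E
python3 - <<'E'
from h import *
rot(-30);rot(0);plan([.45,-.3,.26])
E
```

```text
rotvec to yaw -30 [-0.113 -0.002 -0.301]
rotvec to yaw 0 [-0.111 -0.032 -0.824]
t 34.15 pos [ 0.3993 -0.3854  0.2535] rpy [-173.62    0.86  -47.2 ] open 0.0368 F [ 0.7 -0.6  0.3]
xyz units [-0.71 -2.38  0.11]
```

Emit:
{"method": "step_arm", "body": {
  "dr": [
    [-0.03, 0, -0.06],
    [-0.06, 0, -0.12],
    [-0.09, 0, -0.18],
    [-0.11, 0, -0.24],
    [-0.11, 0, -0.3],
    [-0.11, 0, -0.3],
    [-0.11, 0, -0.3],
    [-0.11, 0, -0.3]
  ],
  "xyz": [
    [0, 0, 0],
    [0, 0, 0],
    [0, 0, 0],
    [0, 0, 0],
    [0, 0, 0],
    [0, 0, 0],
    [0, 0, 0],
    [0, 0, 0]
  ],
  "gripper": [0.3, 0.3, 0.3, 0.3, 0.3, 0.3, 0.3, 0.3]
}}

```text
time: 34.95
ee_pos: [0.4022, -0.3854, 0.2521]
tcp_rot: [-179.8, -0.1, -29.9]
wrist_force: [-0.9, 0.5, 0.1]
opening: 0.037
```

```bash
python3 - <<'E'
from h import *
plan([.45,-.24,.26]);rot(20); print(np.round(bot.get_obs()["q"],1))
E
```

```text
t 34.95 pos [ 0.4022 -0.3854  0.2521] rpy [-1.7983e+02 -8.0000e-02 -2.9910e+01] open 0.037 F [-0.9  0.5  0.1]
xyz units [-0.78 -3.75 -0.19] 
rotvec to yaw 20 [-0.002 -0.003 -0.871]
[-43.9   6.5  14.   97.5   0.2 166. ]
```

Emit:
{"method": "step_arm", "body": {
  "dr": [
    [0, 0, -0.13],
    [0, 0, -0.27],
    [0, 0, -0.4],
    [0, 0, -0.54],
    [0, 0, -0.67],
    [0, 0, -0.8],
    [0, 0, -0.94],
    [0, 0, -1.07]
  ],
  "xyz": [
    [-0.05, -0.2, -0.1],
    [-0.15, -0.7, -0.2],
    [-0.25, -1.2, -0.25],
    [-0.36, -1.75, -0.25],
    [-0.47, -2.25, -0.25],
    [-0.57, -2.75, -0.25],
    [-0.68, -3.25, -0.25],
    [-0.78, -3.75, -0.25]
  ],
  "gripper": [0.3, 0.3, 0.3, 0.3, 0.3, 0.3, 0.3, 0.3]
}}

```text
time: 35.75
ee_pos: [0.4498, -0.239, 0.2626]
tcp_rot: [-180.0, -0.2, 31.7]
wrist_force: [0.5, 0.3, 0.7]
opening: 0.0368
```

```bash
python3 - <<'E'
from h import *
plan([.4377,-.047,.22]);rot(85.7); print(np.round(bot.get_obs()["q"],1))
E
```

```text
t 35.75 pos [ 0.4498 -0.239   0.2626] rpy [-179.99   -0.19   31.73] open 0.0368 F [0.5 0.3 0.7]
xyz units [ 2.26 -4.24  1.07] 
rotvec to yaw 85.7 [ 0.001 -0.003 -0.942]
[-2.810e+01  1.000e-01  8.500e+00  9.830e+01  2.000e-01  1.202e+02]
```

Emit:
{"method": "step_arm", "body": {
  "dr": [
    [0, 0, -0.12],
    [0, 0, -0.24],
    [0, 0, -0.36],
    [0, 0, -0.48],
    [0, 0, -0.6],
    [0, 0, -0.72],
    [0, 0, -0.84],
    [0, 0, -0.94]
  ],
  "xyz": [
    [0.3, -0.55, 0],
    [0.6, -1.1, 0],
    [0.9, -1.7, 0],
    [1.25, -2.35, 0],
    [1.6, -3.0, 0],
    [1.95, -3.6, 0],
    [2.18, -4.1, 0.1],
    [2.26, -4.24, 0.3]
  ],
  "gripper": [0.3, 0.3, 0.3, 0.3, 0.3, 0.3, 0.3, 0.3]
}}

```text
time: 36.55
ee_pos: [0.4383, -0.0462, 0.2515]
tcp_rot: [179.8, -0.1, 85.6]
wrist_force: [-0.2, 0.1, -0.4]
opening: 0.0368
```

Emit:
{"method": "step_arm", "body": {
  "dr": [
    [0, 0, 0],
    [0, 0, 0],
    [0, 0, 0],
    [0, 0, 0],
    [0, 0, 0],
    [0, 0, 0],
    [0, 0, 0],
    [0, 0, 0]
  ],
  "xyz": [
    [0, 0, 0.2],
    [0, 0, 0.6],
    [0, 0, 1.1],
    [0, 0, 1.6],
    [0, 0, 2.1],
    [0, 0, 2.4],
    [0, 0, 2.6],
    [0, 0, 2.6]
  ],
  "gripper": [0.3, 0.3, 0.3, 0.3, 0.3, 0.3, 0.3, 0.3]
}}

```text
time: 37.35
ee_pos: [0.4382, -0.0479, 0.1461]
tcp_rot: [179.9, -0.1, 85.2]
wrist_force: [0.0, 1.1, 0.7]
opening: 0.0369
```

```bash
python3 - <<'E'
from h import *
c=bot.camera("wrist"); save(c,"w28")
plan([.4377,-.047,.029]);rot(85.7)
E
```

```text
t 37.4 pos [ 0.4386 -0.0479  0.147 ] rpy [ 1.7985e+02 -1.2000e-01  8.5260e+01] open 0.0367 F [-0.6 -0.9 -0.5]
xyz units [ 0.01 -0.03  2.95] 
rotvec to yaw 85.7 [ 0.003 -0.002 -0.008]
```

View pics/w28.png

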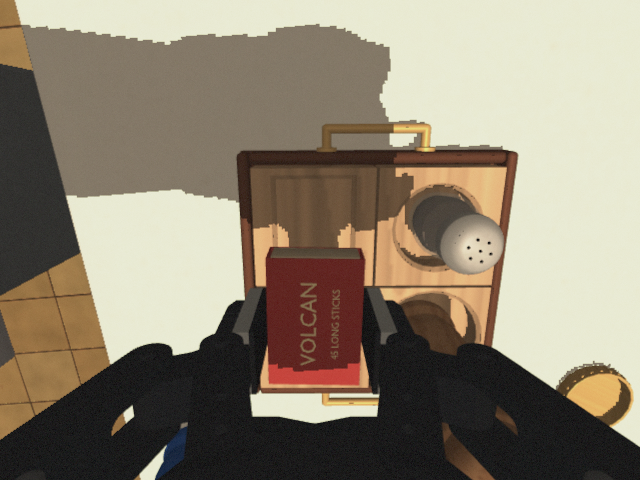

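```bash
python3 - <<'E'
from h import *
c=bot.camera("wrist")
a=plane(c,(315,175),.03);print("recess far edge",a,"expected centre y",a[1]-.0345-.003)
print("cross",plane(c,(376,286),.03)); z=.146-.004
print("box underside far edge",plane(c,(316,248),z), "top edges",plane(c,(316,259),z+.014),plane(c,(315,384),z+.014))
E
```

```text
recess far edge [ 0.44334684 -0.00768097  0.03      ] expected centre y -0.04518097240292636
cross [ 0.48079284 -0.09090417  0.03      ]
box underside far edge [ 0.44188339 -0.02359998  0.142     ] top edges [ 0.44179435 -0.02341686  0.156     ] [ 0.43706999 -0.07630278  0.156     ]
```

Emit:
{"method": "step_arm", "body": {
  "dr": [
    [0, 0, -0.008],
    [0, 0, -0.008],
    [0, 0, -0.008],
    [0, 0, -0.008],
    [0, 0, -0.008],
    [0, 0, -0.008],
    [0, 0, -0.008],
    [0, 0, -0.008]
  ],
  "xyz": [
    [0.1, 0.03, 0.3],
    [0.1, 0.03, 0.8],
    [0.1, 0.03, 1.4],
    [0.1, 0.03, 1.9],
    [0.1, 0.03, 2.3],
    [0.1, 0.03, 2.55],
    [0.1, 0.03, 2.7],
    [0.1, 0.03, 2.75]
  ],
  "gripper": [0.3, 0.3, 0.3, 0.3, 0.3, 0.3, 0.3, 0.3]
}}

```text
time: 38.25
ee_pos: [0.4404, -0.0435, 0.0365]
tcp_rot: [179.9, -0.1, 85.8]
wrist_force: [-0.1, -0.0, -0.5]
opening: 0.0368
```

```bash
python3 - <<'E'
from h import *
c=bot.camera("wrist"); save(c,"w29")
plan([.439,-.044,.029]);rot(85.7)
E
```

```text
t 38.3 pos [ 0.4405 -0.0435  0.0367] rpy [ 1.7985e+02 -1.2000e-01  8.5790e+01] open 0.0365 F [ 0.3  0.4 -1.3]
xyz units [-0.02 -0.04  0.19] 
rotvec to yaw 85.7 [ 0.003 -0.002  0.002]
```

View pics/w29.png

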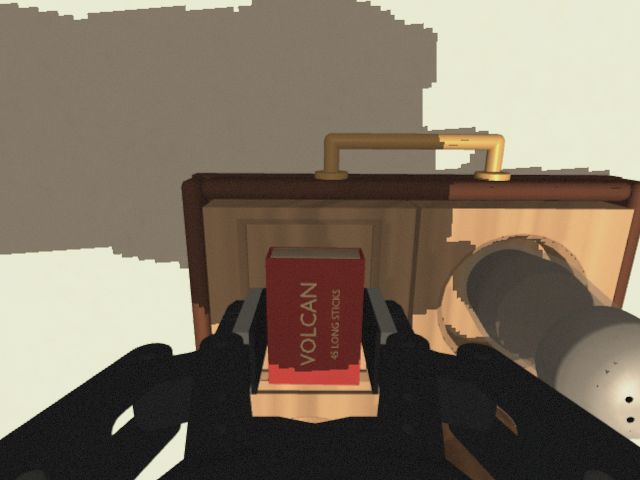

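```bash
python3 - <<'E'
from h import *
c=bot.camera("wrist")
for n,p,z in [("rec far outer",(310,219),.03),("rec far inner",(310,225),.028),("rec near",(312,372),.03),("rec L",(244,250),.03),("rec R",(378,250),.03),("box far",(316,248),.0325),("boxtop far",(316,259),.0465),("boxtop near",(315,384),.0465),("boxL",(272,248),.0325),("boxR",(360,248),.0325),("cross",(412,369),.03)]: print(n,np.round(plane(c,p,z),4))
E
```

```text
rec far outer [ 0.4421 -0.0076  0.03  ]
rec far inner [ 0.4418 -0.0105  0.028 ]
rec near [ 0.4376 -0.0773  0.03  ]
rec L [ 0.4144 -0.0185  0.03  ]
rec R [ 0.4686 -0.0225  0.03  ]
box far [ 0.4436 -0.019   0.0325]
boxtop far [ 0.4435 -0.0188  0.0465]
boxtop near [ 0.4393 -0.0714  0.0465]
boxL [ 0.4262 -0.0177  0.0325]
boxR [ 0.4611 -0.0203  0.0325]
cross [ 0.4821 -0.0792  0.03  ]
```

Emit:
{"method": "step_arm", "body": {
  "dr": [
    [0, 0, 0],
    [0, 0, 0],
    [0, 0, 0],
    [0, 0, 0],
    [0, 0, 0],
    [0, 0, 0],
    [0, 0, 0],
    [0, 0, 0]
  ],
  "xyz": [
    [0, -0.05, 0],
    [0, -0.05, 0.04],
    [0, -0.05, 0.08],
    [0, -0.05, 0.12],
    [0, -0.05, 0.15],
    [0, -0.05, 0.17],
    [0, -0.05, 0.17],
    [0, -0.05, 0.17]
  ],
  "gripper": [0.3, 0.3, 0.3, 0.3, 0.3, 0.3, 0.3, 0.3]
}}

```text
time: 39.15
ee_pos: [0.4384, -0.0434, 0.03]
tcp_rot: [179.9, -0.1, 85.8]
wrist_force: [-0.8, 0.4, 1.0]
opening: 0.0368
```

Emit:
{"method": "step_arm", "body": {
  "dr": [
    [0, 0, 0],
    [0, 0, 0],
    [0, 0, 0],
    [0, 0, 0],
    [0, 0, 0],
    [0, 0, 0],
    [0, 0, 0],
    [0, 0, 0]
  ],
  "xyz": [
    [0, 0, 0.02],
    [0, 0, 0.02],
    [0, 0, 0.02],
    [0, 0, 0.02],
    [0, 0, 0.02],
    [0, 0, 0.02],
    [0, 0, 0.02],
    [0, 0, 0.02]
  ],
  "gripper": [0.3, 0.43, 0.46, 0.5, 0.55, 0.6, 0.65, 0.65]
}}

```text
time: 39.95
ee_pos: [0.4384, -0.0434, 0.0292]
tcp_rot: [179.8, -0.1, 85.8]
wrist_force: [0.5, -0.0, 0.1]
opening: 0.0554
```

Emit:
{"method": "step_arm", "body": {
  "dr": [
    [0, 0, 0],
    [0, 0, 0],
    [0, 0, 0],
    [0, 0, 0],
    [0, 0, 0],
    [0, 0, 0],
    [0, 0, 0],
    [0, 0, 0]
  ],
  "xyz": [
    [0, 0, -0.1],
    [0, 0, -0.3],
    [0, 0, -0.7],
    [0, 0, -1.2],
    [0, 0, -1.9],
    [0, 0, -2.8],
    [0, 0, -3.8],
    [0, 0, -4.6]
  ],
  "gripper": [0.65, 0.65, 0.65, 0.65, 0.65, 0.65, 0.65, 0.65]
}}

```text
time: 40.75
ee_pos: [0.4379, -0.0438, 0.2162]
tcp_rot: [179.7, -0.1, 85.8]
wrist_force: [0.5, 0.5, -1.0]
opening: 0.0553
```

```bash
python3 - <<'E'
from h import *
c=bot.camera("wrist"); save(c,"w30")
s=bot.camera("scene"); save(s,"s30",(240,170,440,300),4)
plan([.3,.1,.35])
E
```

```text
t 40.85 pos [ 0.4394 -0.0439  0.2184] rpy [ 1.7944e+02 -1.1000e-01  8.5790e+01] open 0.0555 F [ 0.5  0.2 -0.2]
xyz units [ 3.34 -3.71 -3.32]
```

View pics/w30.png

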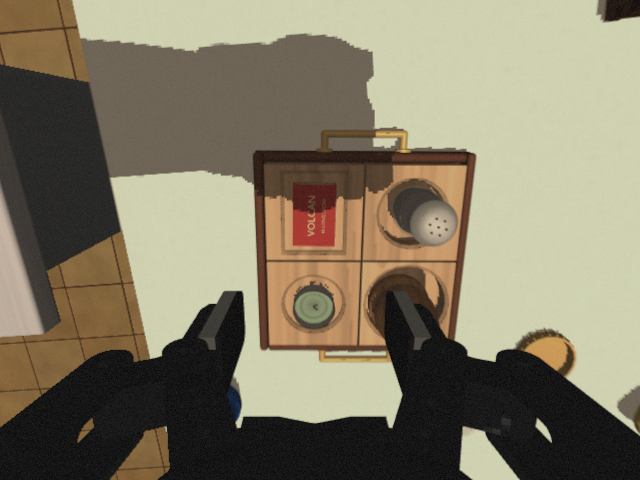

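View pics/s30.png

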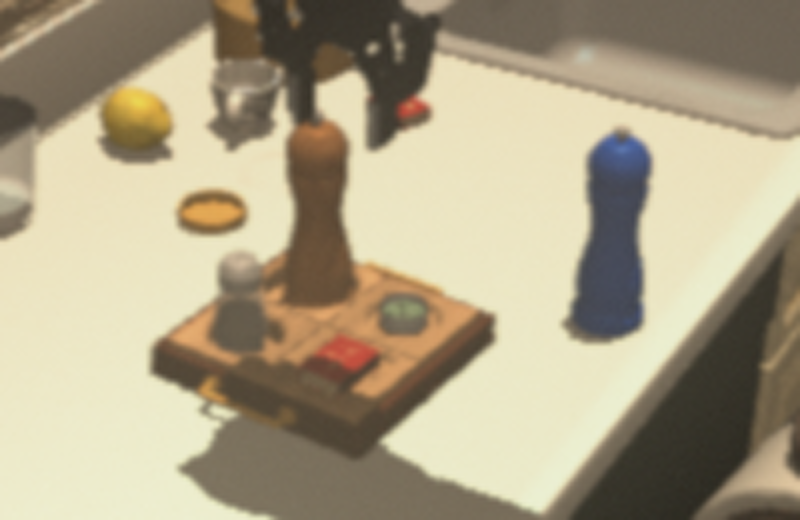

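Emit:
{"method": "step_arm", "body": {
  "dr": [
    [0, 0, 0],
    [0, 0, 0],
    [0, 0, 0],
    [0, 0, 0],
    [0, 0, 0],
    [0, 0, 0],
    [0, 0, 0],
    [0, 0, 0]
  ],
  "xyz": [
    [0, -0.2, -0.2],
    [0.2, -0.6, -0.5],
    [0.6, -1.2, -0.9],
    [1.2, -1.8, -1.2],
    [1.8, -2.3, -1.4],
    [2.2, -2.6, -1.5],
    [2.4, -2.7, -1.5],
    [2.4, -2.7, -1.5]
  ],
  "gripper": [0.65, 0.65, 0.65, 0.65, 0.65, 0.65, 0.65, 0.65]
}}

```text
time: 41.65
ee_pos: [0.3366, 0.0603, 0.2728]
tcp_rot: [179.9, -0.1, 85.9]
wrist_force: [-0.8, 0.2, 0.5]
opening: 0.0554
```

```bash
python3 - <<'E'
from h import *
c=bot.camera("top"); save(c,"t31")
s=bot.camera("scene"); save(s,"s31")
E
```

```text
(no output)
```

View pics/t31.png

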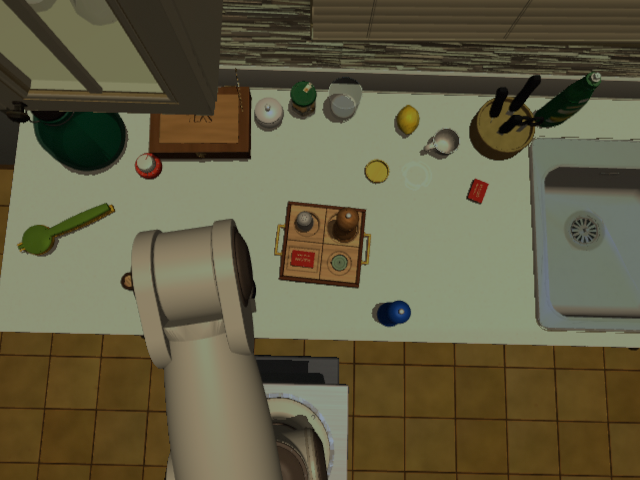

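View pics/s31.png

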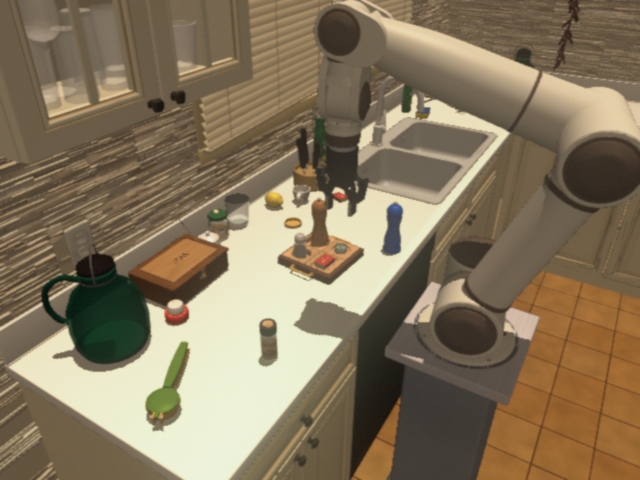

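The top picture shows the mill at (346,222), the shaker at (304,220), the matchbox at (303,260) and the tealight at (340,262), each inside its own bay. The jar, the cap, the blue mill and the other matchbox have not moved. Handing in.

```bash
python3 - <<'E'
from workcell import bot
print(bot.job_done(), bot.get_obs()["time"])
E
```

```text
the job is handed in; nothing more can be done
the job is handed in; nothing more can be done
```

I placed the pepper mill, salt shaker, tealight and left-hand matchbox in their bays, in that order, and handed the job in at about 42 s.

**Final checks:** the last top, scene and wrist pictures show the mill and the shaker upright in their wells. The tealight and the matchbox lie flat, centred in their recesses. The spice jar, brass cap, blue mill and other matchbox stand where they were, and the arm is clear of everything.

**Contact on placing:** I felt the mill and the shaker touch the well floors at the expected heights, with readings of about 4 N and 11 N. The tealight and the matchbox were let go within about 1 mm of the recess floor. That they are fully down rests on those release heights and the pictures.

**What did not go as planned:**
- While carrying the matchbox, the last joint reached the end of its range at about 180°. The tool tilted about 6° and drifted off its path well above the worktop, touching nothing. I turned it back the other way and went on.
- The gripper closed to 37 mm on the shaker, where I expected 44 mm. It held firmly and placed normally.

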